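# Move the grater to the other fold-down hook and fold the emptied hook away

### The arm

A 6-joint arm with a two-finger parallel gripper is mounted at the origin on a cart in front of the work surface, level with it; the furniture and walls round the work are solid. World frame = base frame: x ahead of the robot, y to its left, z up, the work surface at z = 0. Lengths are in m, angles in degrees, forces in N, time in s.
With the tool pointing down it reaches from about 0.25 to 0.725 m from the base axis. Payload 9.7 kg.
Tool frame: the origin (TCP) lies at the very end of the fingers, on their centre line; the grasp point (between the pads) lies grasp_offset behind it (grasp_offset is the distance from the TCP to the grasp point, in m); z points along the fingers, y is the line along which they close (so a half turn about z gives the same grasp; the last joint's range is limited). The gripper opens to 85 mm and grips with 20 to 120 N. Pads are 22 mm wide; open, the fingers measure 114 mm over their backs; the gripper's body (76 mm by 85 mm) begins 54 mm behind the grasp point. The pads swing forward as they close: fully open they stand 13 mm farther back than shut.
Start: joints at [-69.5, 4.979, 10.078, 95.1, 0, 90], TCP at [0.193, -0.515, 0.231] pointing down, gripper open.
Joint ranges: [-179.16, 179.16], [-48.56, 103.87], [-65.8, 70.77], [-126.05, 130.52], [-82.76, 87.17], [-180, 180]. Speed limits (degrees/s): [127.2, 127.2, 147.25, 180, 180, 180].

### API

Orientations are given as [roll, pitch, yaw] about the fixed x, y, z axes, in that order (R = Rz(yaw) Ry(pitch) Rx(roll)).
In Python, from workcell import get_obs, camera, calibration, job_done, recognise, cut_out, mark_of, grasp_offset gives the robot as it stands.
- The arm moves only by the tool servo_tool, never from a script. Its argument "moves" is a list of rows, each a list of 3 entries, a list of its own where there are three numbers: the turn, a rotation vector about the tool's x, y, z in degrees, then the shift along the tool's x, y, z in m, then the opening in per cent of the stroke, from 0 (shut) to 100 (fully open). In form: [[[ax, ay, az], [x, y, z], claw], ...]. A call has 1 to 12 rows; each row shifts and turns the commanded pose from where the row before left it, along the tool's axes as they then stand; what a row does not reach is not made up. A row lasts 1/10 s, in which the tool goes at most 50 mm and 8.59 degrees, less where a joint would pass 70% of its speed; a pose out of reach is approached as far as the arm can. A call is refused whole if a number of a shift passes 0.05 or a number of a turn 8.59, either way. A call with a gripper value outside its range is refused whole. The fingers move at their own pace and stop on an object; "force" is the grip in N (left out, the last holds). Time passes only in rows, so rows that do not move let the fingers close. It gives the time, the measured TCP pose, the force, the opening and the grip force at its end, in the units of the state.
- get_obs(): the state, without advancing time (a new reading comes with each control period).
- camera(name): name is "side" or "top" or "wrist"; returns (picture, depth): 420x560x3 uint8, red, green, blue; 420x560 float32, m along the optical axis (not along the pixel's ray), 0 where there is no reading.
- calibration(name): a dict with "camera_matrix" (3x3 intrinsics, pixels), "R" (3x3) and "t" (3): a world point X has camera coordinates R X + t. Camera axes: x right, y down, z forward; pixel columns grow to the right and rows downward; lengths in m; the calibration is good to about 2 mm. A picture is of the moment at which its call begins: read the wrist's pose just before it. calibration takes no time and is no camera call; for the wrist camera it gives the pose at the moment of the call.
- job_done(): hands the job in; it is judged then, once.
Trained networks look in the newest picture that a camera, given by its name, has taken for a name from the list of things; names that differ only in an ending like _2 or _b are one class to them, and where a whole thing is asked for, a point or a joint stands for the part that bears it (a point fixed in the world has none). Each returns a list of dicts, best first, with "score" (0 to 1); they miss things now and then, are a little off and sometimes report something else, mostly with a low value. They report only what shows in the picture. A call takes as long as a camera call. They do not tell look-alikes from the thing itself.
- recognise(name, camera): "xyz" ([x, y, z] in m, in the coordinates of the camera as it stood for that picture, good to about 4 mm: the middle of the surface that is visible of it).
- cut_out(name, camera): "mask" (420x560 bool, what is visible of it).
- mark_of(name, camera): "xyz" ([x, y, z] in m, in the coordinates of the camera as it stood for that picture, good to about 4 mm: a listed point, or the origin of a listed thing).
The state is a dict: "time": time; "q": joint angles; "qd": joint speeds; "joint_efforts": joint torques, N m; "ee_pos": TCP position; "tcp_rot": TCP orientation; "wrist_force": force on the tool from outside, world axes, zero at the start; "torque": the same for the moment, N m; "opening": finger opening in m; "grasp_force": force on a finger pad.
Only numpy, scipy, OpenCV 4.12 (cv2) and the standard library are available. Lean on these libraries where they do the work, as an engineer would, in place of code of your own. Each camera call takes 0.05 s, during which the arm holds its last target. There are 200 camera calls.

### The job

The small hand grater hangs on the fold-down hook of one stand. Fold the other stand's hook fully down to its stop, carry the grater over and hang it in the saddle of that hook by its slot, then fold the emptied hook fully up, flat against its stand. Work gently: feel for contact and do not force the hinges or knock the things standing around.

Things in the scene. Friction and masses are not known exactly. Their poses are not given: they have to be found in the camera images.
- stand_a: steel stand, fixed, on which the grater hangs at the start. Base 125 x 90 x 12 mm; on its post a head (plate 46 mm wide, front 16 mm behind the hinge axis, from 33 mm below to 45 mm above it) carries a fold-down hook. Origin on the table straight below the hinge axis; x points from hinge to post, so the open hook sticks out along -x; y along the hinge axis; z up. Hinge axis at z = 150 mm.
- stand_b: a stand like stand_a (same origin, axes, sizes), with the hook that is folded up at the start. Its head is clamped 0 to 20 mm higher than stand A's: hinge axis 150 to 170 mm above the table. This height is not reported; feel it (e.g. by touching the folded hook's ball from above) or see it. The clamp holds.
- hook_a (a joint): hook of stand A, rad: 0 = folded up flat, 1.571 = down, level; starts down. At both a firm rubber buffer (10 N at the ball dents it 0.02 rad). Friction hinge (0.15 N m, 2 N at the ball), stays where left. Bar 8 mm thick, 16 mm ball at its end. Ball centre from the hinge axis at angle q: x = 4 cos q - 82 sin q, z = 82 cos q + 4 sin q (mm). Saddle, when down: x -36 to -48 mm, bar top 1 mm below the axis.
- hook_b (a joint): hook of stand B, built and reading like hook_a; starts folded up, at 0 to 0.25 rad. Folded, the ball stands clear above the head's plate and can be pinched from above across the stand's y. Pushed 0.06 rad into a buffer (about 25 N at the ball) a hook counts as forced.
- grater_grip (a point): centre of the grater's black grip block (12 mm thick along x, 44 wide along y, 34 tall), taken across x from above. Grater: flat steel, 0.15 to 0.3 kg, 139 mm tall; its plate (78 wide, 75 tall, 5 thick) ends 122 mm below this point. Hanging in a saddle, this point is 16 mm above the hinge axis, 36 to 48 mm in front of it, and the grater's x is along the stand's x (or opposite).
- grater_slot (a point): middle of the top edge of the grater's slot, by which it hangs, 17 mm below grater_grip. The slot, below the grip block, is 30 mm wide (y) and 30 mm tall; hook and ball pass through it along x. To come off it is raised 15 to 25 mm (20 is best), then drawn out along the stand's -x over the ball; going on is the reverse.
- salt_jar: salt jar with red cap, 47 mm diameter, 97 mm tall, a bystander to leave alone; origin at the centre of its underside
- pepper_jar: pepper jar with red cap, 45 mm diameter, 108 mm tall, a bystander to leave alone; origin at the centre of its underside
- dish: small white dish, 96 mm diameter, 26 mm tall, a bystander to leave alone; origin at the centre of its underside
- grater: the grater itself; origin at grater_slot, axes as described there
Mind the look-alikes: they are no part of the job. There is more than one size of the grater; the job needs the smaller.

How it is judged (in metres and radians):
On the way, in this order (a step that is already met when the one before it is completed fails the run):
1. hook B is folded down to its stop (within 0.04 rad) (value of joint hook_b above 1.53 rad), for 0.2 s.
2. the grater hangs by its slot in the saddle of hook B, let go (value of joint hook_b above 1.53 rad and x of grater_slot in the frame of stand_b between -0.058 and -0.026 m and y of grater_slot in the frame of stand_b between -0.013 and 0.013 m and z of grater_slot in the frame of stand_b between 0.143 and 0.177 m and angle between grater_slot's own z axis and vertical below 0.3 rad and contact force between grater and stand_b above 0.7 N and contact force between grater and stand_a below 0.1 N and contact force between grater and the fingers below 0.1 N), for 0.2 s.
At the end, for the whole second after the job is handed in: hook B is down at its stop (over 1.53 rad), the grater hangs released and at rest in its saddle (slot edge 26 to 58 mm in front of the hinge axis, within 13 mm sideways, less than 0.3 rad from upright, its weight on hook B), and hook A is folded up flat (under 0.05 rad) (all of step 2 and value of joint hook_a below 0.05 rad and linear speed of grater below 0.03 m/s); the robot touches nothing.
It fails at once if hook A is forced: pushed more than 0.06 rad into the buffer of a stop (value of joint hook_a above 1.631 rad or value of joint hook_a below -0.06 rad).
It fails at once if hook B is forced: pushed more than 0.06 rad into the buffer of a stop (value of joint hook_b above 1.631 rad or value of joint hook_b below -0.06 rad).
It fails at once if the grater is pressed against a stand or its hook with more than 20 N (contact force between grater and stand_a above 20 N or contact force between grater and stand_b above 20 N).
It fails at once if a bystander is pushed more than 30 mm (distance of any of salt_jar, pepper_jar, dish from where it was at the start of the episode above 0.03 m).
It also fails if it takes over 72 s, if anything falls off the work surface, if the arm or the gripper's body presses on something with over 40 N, if the wrist force passes 120 N, or if a joint passes its speed limit or range.

## Working session

There is one attempt and no reset: what is moved stays moved. The work goes in short steps, Python scripts to look and compute and a tool call to move; the robot and the scene stay as the last step left them, time stands still between calls to the robot, and variables do not carry over. Pictures are saved under pics/ and viewed, at most 10 in all, crops included, and the job is handed in when it is done.

Besides the shell and the picture viewer there is one more tool, called after "Call:" by a JSON object that holds its "op" and its "data", one argument or row to a line. servo_tool: Moves the arm, as the interface text tells. Its arguments: {"type":"object","properties":{"moves":{"type":"array"},"force":{"type":"number"}},"required":["moves"]}

```bash
mkdir -p pics
cat > h.py <<'E'
import numpy as np, cv2
from workcell import *
def W(cal,p): return np.array(cal["R"]).T@(np.array(p)-np.array(cal["t"]))
def cloud(cal,d):
    K=np.array(cal["camera_matrix"]);v,u=np.mgrid[:420,:560]
    P=np.stack([(u-K[0,2])/K[0,0]*d,(v-K[1,2])/K[1,1]*d,d],-1)
    return (P-np.array(cal["t"]))@np.array(cal["R"])
def save(n,im): cv2.imwrite("pics/"+n,im[...,::-1])
E
python3 - <<'E'
from h import *
np.set_printoptions(precision=4,suppress=True)
o=get_obs();print(o["time"],o["ee_pos"],o["tcp_rot"],o["opening"],grasp_offset)
ims=[]
for c in("side","top"):
    im,d=camera(c);cal=calibration(c);np.savez(c+".npz",im=im,d=d);ims.append(im);save(c+"0.png",im)
    print(c,"cam at",W(cal,[0,0,0]))
    for n in("stand_a","stand_b","hook_a","hook_b","grater","grater_grip","grater_slot","salt_jar","pepper_jar","dish"):
        for f in(mark_of,recognise):
            try:print(n,f.__name__,[(round(r["score"],2),W(cal,r["xyz"]).round(3).tolist()) for r in f(n,c)[:4]])
            except Exception as e:print(n,f.__name__,e)
print(get_obs()["time"])
E
```

```text
0.0 [ 0.1925 -0.5149  0.2306] [-179.9205    0.0014   20.4986] 0.08536008720104671 0.0187
side cam at [0.0988 0.8408 0.8308]
stand_a call [(0.78, [0.634, 0.146, -0.001])]
stand_a call [(0.73, [0.632, 0.148, 0.073]), (0.67, [0.578, -0.13, 0.011])]
stand_b call [(0.78, [0.634, 0.146, -0.001])]
stand_b call [(0.73, [0.632, 0.148, 0.073]), (0.67, [0.578, -0.13, 0.011])]
hook_a call it knows: dish, grater, grater_grip, grater_slot, pepper_jar, salt_jar, stand
hook_a call [(0.53, [0.624, 0.147, 0.206]), (0.48, [0.529, -0.141, 0.148]), (0.45, [0.502, -0.358, 0.064])]
hook_b call it knows: dish, grater, grater_grip, grater_slot, pepper_jar, salt_jar, stand
hook_b call [(0.53, [0.624, 0.147, 0.206]), (0.48, [0.529, -0.141, 0.148]), (0.45, [0.502, -0.358, 0.064])]
grater call [(0.82, [0.533, 0.286, 0.149]), (0.68, [0.538, -0.149, 0.15])]
grater call [(0.97, [0.533, -0.134, 0.108]), (0.73, [0.53, 0.294, 0.088])]
grater_grip call [(0.87, [0.54, 0.29, 0.171]), (0.83, [0.538, -0.141, 0.163])]
grater_grip call [(0.8, [0.538, 0.297, 0.086]), (0.55, [0.535, -0.132, 0.108]), (0.54, [0.578, -0.129, 0.01
[... 1180 characters left out ...]
rater_grip call [(0.75, [0.541, 0.286, 0.172]), (0.61, [0.533, -0.147, 0.158]), (0.19, [0.423, -0.009, -0.005])]
grater_grip call [(0.76, [0.536, 0.273, 0.166]), (0.64, [0.533, -0.143, 0.115])]
grater_slot call [(0.71, [0.536, -0.15, 0.142]), (0.68, [0.425, -0.01, -0.006]), (0.59, [0.537, 0.285, 0.143])]
grater_slot call [(0.74, [0.535, 0.275, 0.166]), (0.61, [0.531, -0.146, 0.112])]
salt_jar call [(0.59, [0.504, -0.381, -0.004])]
salt_jar call [(0.64, [0.503, -0.375, 0.091])]
pepper_jar call [(0.89, [0.594, -0.4, 0.002])]
pepper_jar call [(0.56, [0.589, -0.394, 0.108])]
dish call [(0.68, [0.424, -0.012, -0.004]), (0.63, [0.535, -0.148, 0.144])]
dish call [(0.94, [0.425, -0.011, 0.007])]
1.9
```

View pics/side0.png

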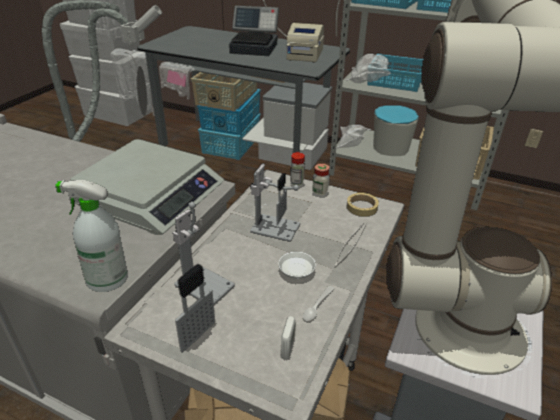

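View pics/top0.png

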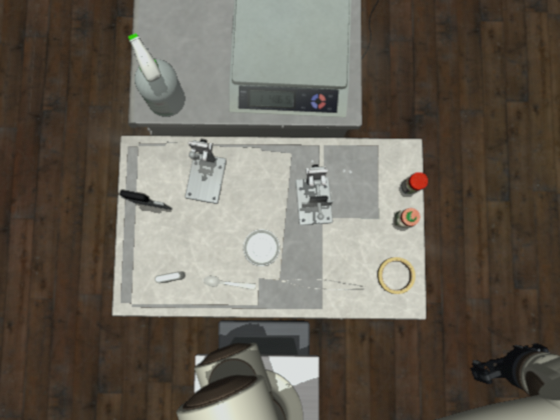

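The side view shows the small grater on the right-hand stand (A, side ≈(280,190)) and stand B folded at side ≈(187,235). The large look-alike grater is at ≈(195,310). In the top view, stand A's base is at ≈(314,200), B's at ≈(205,180), and the jars are at ≈(415,182) and (407,217).

Run:
```python
from h import *
np.set_printoptions(precision=4,suppress=True)
C={c:(np.load(c+".npz")["im"],cloud(calibration(c),np.load(c+".npz")["d"])) for c in("side","top")}
def rect(P): 
    r=cv2.minAreaRect((P[:,:2]*1000).astype(np.float32));return np.round(r[0],1),np.round(r[1],1),round(r[2],1),len(P)
for n,x,y in(("A",.576,-.145),("B",.634,.146)):
  for c in C:
    P=C[c][1].reshape(-1,3);m=(abs(P[:,0]-x)<.13)&(abs(P[:,1]-y)<.075)
    P=P[m]
    print(n,c,"base",rect(P[(P[:,2]>.007)&(P[:,2]<.018)]))
    for lo in np.arange(.1,.27,.012):
        Q=P[(P[:,2]>=lo)&(P[:,2]<lo+.012)]
        if len(Q)>2:print("  z%.3f n%d"%(lo,len(Q)),Q.min(0),Q.max(0),Q.mean(0))
def crop(im,u,v,w,h,s): return cv2.resize(im[v:v+h,u:u+w],None,fx=s,fy=s,interpolation=cv2.INTER_CUBIC)
a=crop(C["top"][0],180,130,160,100,5);save("topc.png",a)
b=crop(C["side"][0],165,145,140,150,4);save("sidec.png",b)
```

```text
A side base (array([ 554.1, -141.6]), array([124.6,  94.8]), 3.9, 739)
  z0.100 n59 [ 0.531  -0.1806  0.1   ] [ 0.612  -0.1052  0.1117] [ 0.5574 -0.1344  0.1053]
  z0.112 n66 [ 0.5315 -0.1779  0.1121] [ 0.6159 -0.1045  0.1239] [ 0.5614 -0.1323  0.1179]
  z0.124 n57 [ 0.5324 -0.1617  0.124 ] [ 0.6287 -0.1101  0.1359] [ 0.5911 -0.124   0.1301]
  z0.136 n88 [ 0.5091 -0.1599  0.136 ] [ 0.6247 -0.1115  0.1479] [ 0.5742 -0.1284  0.1428]
  z0.148 n211 [ 0.4905 -0.1619  0.148 ] [ 0.6091 -0.1155  0.1599] [ 0.5613 -0.1363  0.1537]
  z0.160 n68 [ 0.4972 -0.1618  0.1601] [ 0.6087 -0.1138  0.172 ] [ 0.566  -0.1313  0.166 ]
  z0.172 n100 [ 0.529  -0.1598  0.1721] [ 0.6126 -0.115   0.184 ] [ 0.5623 -0.1343  0.1785]
  z0.184 n45 [ 0.5932 -0.1589  0.184 ] [ 0.6033 -0.1142  0.1952] [ 0.5976 -0.1344  0.1908]
A top base (array([ 596.9, -151.5]), array([106.3, 218.4]), 86.4, 909)
  z0.100 n24 [ 0.5306 -0.1849  0.1007] [ 0.5372 -0.1108  0.1119] [ 0.5335 -0.1448  0.1064]
  z0.112 n44 [ 0.5321 -0.1863  0.1121] [ 0.6059 -0.1103  0.1237] [ 0.5428 -0.1478  0.1167]
  z0.124 n23 [ 0.5943 -0.1655  0.1247] [ 0.626
[... 1917 characters left out ...]
0.6832 0.1455 0.148 ] [0.6672 0.1253 0.1425]
  z0.148 n42 [0.6278 0.1103 0.1482] [0.6812 0.1546 0.1599] [0.6545 0.1249 0.1548]
  z0.160 n104 [0.6261 0.1139 0.1603] [0.6634 0.1568 0.1719] [0.642  0.1322 0.1658]
  z0.172 n47 [0.631  0.1127 0.1724] [0.6708 0.157  0.1839] [0.6575 0.1335 0.1792]
  z0.184 n29 [0.6219 0.1132 0.1842] [0.6616 0.159  0.1957] [0.645  0.1345 0.1907]
  z0.196 n80 [0.6197 0.1137 0.1961] [0.6627 0.158  0.2062] [0.6541 0.1349 0.2019]
  z0.208 n5 [0.6181 0.1378 0.2096] [0.6189 0.1437 0.2189] [0.6185 0.1408 0.2137]
  z0.232 n12 [0.6161 0.1344 0.2359] [0.6296 0.1478 0.2434] [0.6226 0.1401 0.2411]
  z0.244 n27 [0.6154 0.1334 0.2442] [0.6282 0.1469 0.2484] [0.6217 0.1402 0.2458]
```

View pics/topc.png

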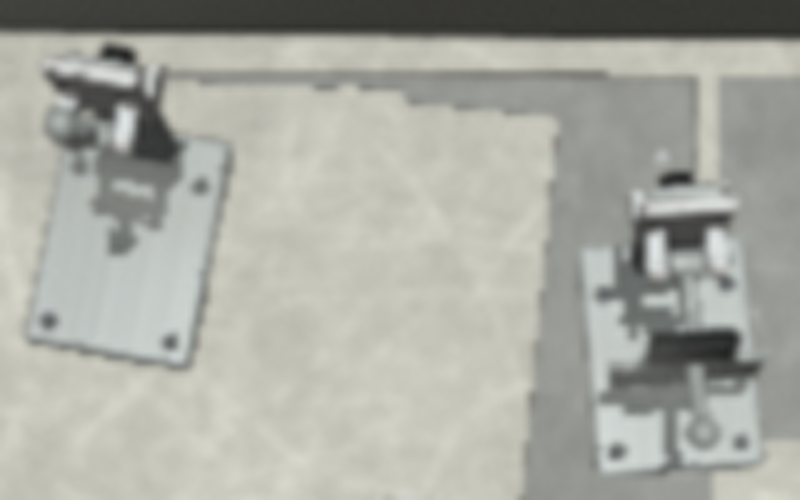

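View pics/sidec.png

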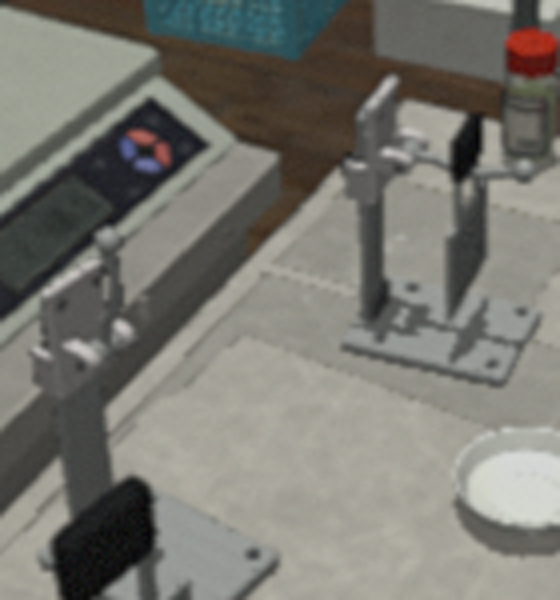

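The crops show B's hook folded up, with its ball at side-crop ≈(107,238). The small grater hangs in A's saddle, with its grip at side-crop ≈(465,145). Rough yaws are +5° for A and −11° for B. I'll move now and refine with the wrist camera.

Call:
{"op": "servo_tool", "data": {
  "moves": [
    [[0, 0, 0], [0.03, -0.0215, -0.011], 100],
    [[0, 0, 0], [0.03, -0.0215, -0.011], 100],
    [[0, 0, 0], [0.03, -0.0215, -0.011], 100],
    [[0, 0, 0], [0.03, -0.0215, -0.011], 100],
    [[0, 0, 0], [0.03, -0.0215, -0.011], 100],
    [[0, 0, 0], [0.03, -0.0215, -0.011], 100],
    [[0, 0, 0], [0.03, -0.0215, -0.011], 100],
    [[0, 0, 0], [0.03, -0.0215, -0.011], 100],
    [[0, 0, 0], [0.03, -0.0215, -0.011], 100],
    [[0, 0, 0], [0.03, -0.0215, -0.011], 100],
    [[0, 0, 0], [0.03, -0.0215, -0.011], 100],
    [[0, 0, 0], [0.03, -0.0215, -0.011], 100]
  ],
  "force": 20
}}

```text
time: 3.1
ee_pos: [0.44, -0.146, 0.3639]
tcp_rot: [180.0, -0.0, 20.5]
wrist_force: [0.3, 0.1, 0.4]
opening: 0.0858
grasp_force: 0.0
```

```bash
cat > look.py <<'E'
from h import *
import sys
np.set_printoptions(precision=4,suppress=True)
o=get_obs();print(o["time"],o["ee_pos"],o["tcp_rot"],o["wrist_force"])
cal=calibration("wrist");im,d=camera("wrist");np.savez(sys.argv[1]+".npz",im=im,d=d,P=cloud(cal,d),**{k:np.array(v) for k,v in cal.items()})
save(sys.argv[1]+".png",im)
print("cam",W(cal,[0,0,0]),"axis",np.array(cal["R"])[2])
for n in sys.argv[2:]:
    for f in("mark_of","recognise"):
        try: print(n,f,[(round(r["score"],2),W(cal,r["xyz"]).round(4).tolist()) for r in globals()[f](n,"wrist")[:3]])
        except Exception as e: pass
E
python3 look.py wA stand_a grater grater_grip
```

```text
3.1 [ 0.44   -0.146   0.3639] [179.9787  -0.0235  20.5027] [0.2834 0.1254 0.4104]
cam [ 0.5182 -0.1158  0.5065] axis [-0.3041 -0.1155 -0.9456]
stand_a mark_of [(0.61, [0.5758, -0.1461, -0.0009])]
stand_a recognise []
grater mark_of [(0.78, [0.5383, -0.147, 0.1494])]
grater recognise [(0.97, [0.5426, -0.14, 0.1788])]
grater_grip mark_of [(0.75, [0.536, -0.1455, 0.1648])]
grater_grip recognise [(0.8, [0.5337, -0.1431, 0.1773]), (0.43, [0.5083, -0.3677, 0.0915])]
```

View pics/wA.png

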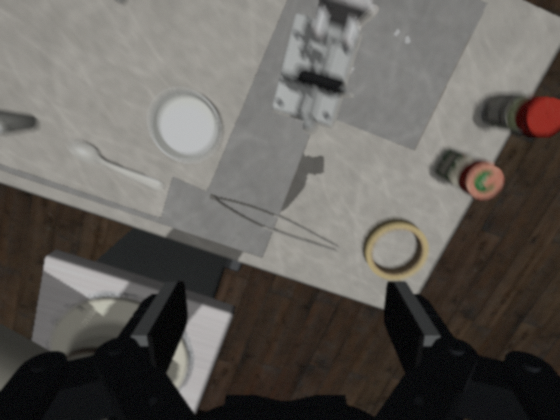

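The wrist picture shows the grater's grip at ≈(320,80), A's ball at ≈(325,118), and the jars well off to the right. Next I'll look at B the same way.

Call:
{"op": "servo_tool", "data": {
  "moves": [
    [[0, 0, 0], [0.025, -0.0385, 0.002], 70],
    [[0, 0, 0], [0.025, -0.0385, 0.002], 70],
    [[0, 0, 0], [0.025, -0.0385, 0.002], 70],
    [[0, 0, 0], [0.025, -0.0385, 0.002], 70],
    [[0, 0, 0], [0.025, -0.0385, 0.002], 70],
    [[0, 0, 0], [0.025, -0.0385, 0.002], 70],
    [[0, 0, 7.9], [0, 0, 0], 70],
    [[0, 0, 7.9], [0, 0, 0], 70],
    [[0, 0, 7.9], [0, 0, 0], 70],
    [[0, 0, 7.8], [0, 0, 0], 70],
    [[0, 0, 0], [0, 0, 0], 70]
  ]
}}

```text
time: 4.55
ee_pos: [0.5058, 0.0041, 0.351]
tcp_rot: [-175.2, 0.9, -2.2]
wrist_force: [-1.1, 0.1, -0.7]
opening: 0.0593
grasp_force: 0.0
```

```bash
python3 look.py wB stand_b hook_b
python3 - <<'E'
from h import *
np.set_printoptions(precision=4,suppress=True)
def rect(P): 
    r=cv2.minAreaRect((P[:,:2]*1000).astype(np.float32));return np.round(r[0],1),np.round(r[1],1),round(r[2],1),len(P)
for f,x,y in(("wA",.576,-.145),("wB",.634,.143)):
    P=np.load(f+".npz")["P"].reshape(-1,3);P=P[(abs(P[:,0]-x)<.14)&(abs(P[:,1]-y)<.075)]
    T=P[abs(P[:,2])<.006];print(f,"table z",np.median(T[:,2]) if len(T) else None)
    print("base",rect(P[(P[:,2]>.0085)&(P[:,2]<.016)]))
    for lo in np.arange(.124,.27,.01):
        Q=P[(P[:,2]>=lo)&(P[:,2]<lo+.01)]
        if len(Q)>5:print("  z%.3f"%lo,rect(Q),Q.mean(0))
E
```

```text
4.55 [0.5058 0.0041 0.351 ] [-175.1981    0.8854   -2.1643] [-1.1289  0.1413 -0.7046]
cam [ 0.5911 -0.0105  0.4917] axis [-0.3368  0.0909 -0.9372]
stand_b mark_of [(0.65, [0.5766, -0.1427, -0.001]), (0.55, [0.6397, 0.1398, -0.0003])]
stand_b recognise [(0.93, [0.629, 0.1362, 0.009]), (0.9, [0.5775, -0.1359, 0.0122])]
hook_b recognise [(0.68, [0.6309, 0.1372, 0.2174]), (0.61, [0.5572, -0.1426, 0.1527])]
wA table z 0.0003108965482100179
base (array([ 554.6, -145.7]), array([124.6,  89.7]), 5.3, 4378)
  z0.124 (array([ 596. , -133.9]), array([37.1, 11.5]), 74.6, 63) [ 0.5958 -0.1374  0.1291]
  z0.134 (array([ 595.4, -135.1]), array([37.1,  9. ]), 78.8, 65) [ 0.5953 -0.1379  0.1393]
  z0.144 (array([ 547.9, -142.4]), array([113.7,  45.1]), 1.9, 673) [ 0.557  -0.1443  0.1513]
  z0.154 (array([ 544.1, -141.8]), array([107.8,  44.9]), 1.1, 1285) [ 0.5664 -0.1438  0.1576]
  z0.164 (array([ 564. , -142.7]), array([67.3, 45.3]), 2.9, 173) [ 0.5892 -0.1407  0.169 ]
  z0.174 (array([ 569.8, -142.7]), array([78.3, 44.7]), 3.8, 830) [ 0.5483 -0.1435  0.1814]
  z0.184 (array([ 571.1, -143.1]), arra
[... 679 characters left out ...]
6]
  z0.174 (array([652.7, 134. ]), array([33.7, 36.4]), 34.2, 224) [0.6485 0.1296 0.1792]
  z0.184 (array([647.2, 131.7]), array([37.5, 38. ]), 25.3, 229) [0.6423 0.1327 0.1892]
  z0.194 (array([647.1, 132.5]), array([42.3, 39.5]), 25.6, 413) [0.6476 0.1335 0.2001]
  z0.204 (array([637.8, 137.6]), array([44.2, 39.6]), 86.8, 388) [0.6484 0.1345 0.2057]
  z0.214 (array([622.4, 140.6]), array([4.4, 8.2]), 85.0, 83) [0.6218 0.1402 0.219 ]
  z0.224 (array([622. , 140.5]), array([3.4, 7.6]), 70.4, 69) [0.6221 0.1401 0.2276]
  z0.234 (array([623.1, 139.9]), array([11.8, 15.2]), 82.9, 149) [0.6223 0.1375 0.2419]
  z0.244 (array([623.4, 142.5]), array([14. , 14.4]), 47.1, 379) [0.6233 0.1416 0.2468]
```

View pics/wB.png

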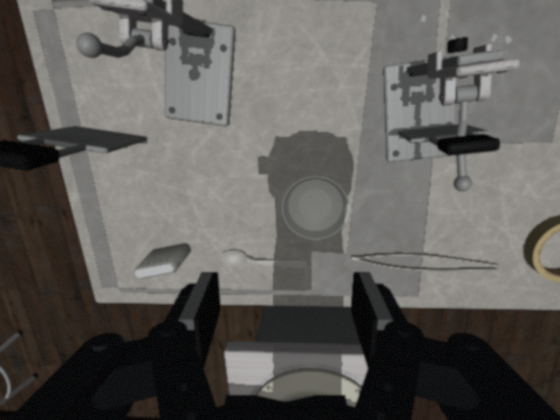

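The wrist picture shows B's ball at ≈(88,45), B's base at ≈(200,75), the big look-alike's handle at ≈(25,155), and A with its grater at ≈(465,130). The arm was still lagging behind the command, so I'll let it settle and then refine.

Call:
{"op": "servo_tool", "data": {
  "moves": [
    [[0, 0, 0], [0, 0, 0], 60],
    [[0, 0, 0], [0, 0, 0], 60]
  ]
}}

```text
time: 4.95
ee_pos: [0.5061, 0.0096, 0.3514]
tcp_rot: [-175.2, 0.8, -1.6]
wrist_force: [-0.0, 0.9, -1.3]
opening: 0.051
grasp_force: 0.0
```

```bash
cat >> h.py <<'E'
def frame(yaw,h): 
    c,s=np.cos(np.radians(yaw)),np.sin(np.radians(yaw));return np.array([[c,-s],[s,c]])
E
python3 - <<'E'
from h import *
np.set_printoptions(precision=4,suppress=True)
for f,o,yaw in(("wA",[.5797,-.1434],5.3),("wB",[.6375,.1399],-9.6)):
    P=np.load(f+".npz")["P"].reshape(-1,3);Q=P.copy();Q[:,:2]=(P[:,:2]-o)@frame(yaw,0)
    Q=Q[(abs(Q[:,0])<.12)&(abs(Q[:,1])<.06)]
    b=Q[(Q[:,2]>.234)] if f=="wB" else Q[(Q[:,0]<-.07)&(Q[:,2]>.13)]
    print(f,"ball min/max",b.min(0),b.max(0),len(b))
    # sphere centre fit with r=8
    from scipy.optimize import least_squares
    r=least_squares(lambda c:np.linalg.norm(b-c,axis=1)-.008,b.mean(0)-[0,0,.005],loss="soft_l1",f_scale=.001);print("sphere",r.x,np.abs(r.fun).mean())
    h=Q[(Q[:,2]>.185)&(Q[:,0]>.005)&(Q[:,2]<.215)]
    t=h[h[:,2]>np.percentile(h[:,2],60)];print("head top z",np.percentile(h[:,2],[50,90,98]),"x",np.percentile(t[:,0],[2,50,98]),"y",np.percentile(t[:,1],[2,50,98]))
    if f=="wA":
        g=Q[(Q[:,0]>-.06)&(Q[:,0]<-.02)&(Q[:,2]>.172)];print("grip",np.percentile(g,[2,50,98],axis=0))
o=get_obs();print(o["time"],o["ee_pos"],o["tcp_rot"],o["q"])
E
```

```text
wA ball min/max [-0.12   -0.0585  0.1527] [-0.0701  0.0083  0.4507] 11298
sphere [-0.1141 -0.036   0.4308] 0.016778138785442917
head top z [0.1938 0.1955 0.1963] x [0.0165 0.0191 0.0225] y [-0.0207 -0.0071  0.0126]
grip [[-0.0587 -0.0159  0.1789]
 [-0.0587  0.0332  0.5065]
 [-0.0372  0.0332  0.5065]]
wB ball min/max [-0.022  -0.0083  0.2371] [-0.0067  0.0073  0.2499] 528
sphere [-0.0144  0.0009  0.2408] 0.0004141684845877524
head top z [0.2035 0.2054 0.206 ] x [0.0161 0.0185 0.0219] y [-0.0206 -0.0053  0.0193]
4.95 [0.5061 0.0096 0.3514] [-175.1891    0.8311   -1.5615] [ -1.6209   4.3852  23.1155 109.5663   4.81   179.9404]
```

Joint 6 has hit its limit, so for B I'll use the half-turned grasp at yaw 170.4. From the wrist view, B's hinge is at z≈0.160, with its hook at q≈0.225.

```bash
cat >> h.py <<'E'
from scipy.spatial.transform import Rotation as Ro
S={"a":(np.array([.5797,-.1434]),5.3,.150),"b":(np.array([.6375,.1407]),-9.6,.160)}
def sw(s,x,y,z):  # stand coords, z from hinge axis
    o,yaw,h=S[s];return np.r_[o+frame(yaw,0)@[x,y],h+z]
def ball(q): return 4e-3*np.cos(q)-.082*np.sin(q), .082*np.cos(q)+4e-3*np.sin(q)
def to(p,yaw,o=None,pose=None):
    o=o or get_obs();R=Ro.from_euler("xyz",o["tcp_rot"],degrees=True) if pose is None else Ro.from_euler("xyz",pose[1],degrees=True)
    p0=o["ee_pos"] if pose is None else pose[0]
    Rt=Ro.from_euler("xyz",[180,0,yaw],degrees=True)
    return "shift",(R.inv().apply(np.array(p)-p0)*1000).round(1),"turn",(R.inv()*Rt).as_rotvec(degrees=True).round(2)
E
python3 - <<'E'
from h import *
o=get_obs();print(to(o["ee_pos"],-1.6))
x,z=ball(.2247);b=sw("b",x,0,z);print(b)
for dz in(.06,0):print(to(b+[0,0,dz-grasp_offset],170.4,pose=(o["ee_pos"],[180,0,170.4])))
E
```

```text
('shift', array([0., 0., 0.]), 'turn', array([-4.81,  0.83,  0.  ]))
[0.62332996 0.14309668 0.24082986]
('shift', array([-93.3, 151.2,  69.3]), 'turn', array([0., 0., 0.]))
('shift', array([-93.3, 151.2, 129.3]), 'turn', array([0., 0., 0.]))
```

Call:
{"op": "servo_tool", "data": {
  "moves": [
    [[-4.81, 0.83, 0], [0, 0, 0], 60],
    [[0, 0, -8.5], [0, 0, 0], 60],
    [[0, 0, -8.5], [0, 0, 0], 60],
    [[0, 0, -8.5], [0, 0, 0], 60],
    [[0, 0, -8.5], [0, 0, 0], 60],
    [[0, 0, -8.5], [0, 0, 0], 60],
    [[0, 0, -8.5], [0, 0, 0], 60],
    [[0, 0, -8.5], [0, 0, 0], 60],
    [[0, 0, -8.5], [0, 0, 0], 60],
    [[0, 0, -8.5], [0, 0, 0], 60],
    [[0, 0, -8.5], [0, 0, 0], 60],
    [[0, 0, -8.5], [0, 0, 0], 60]
  ]
}}

```text
time: 6.15
ee_pos: [0.506, -0.003, 0.3514]
tcp_rot: [180.0, -0.5, 93.3]
wrist_force: [-1.0, -0.7, 1.5]
opening: 0.0515
grasp_force: 0.0
```

Call:
{"op": "servo_tool", "data": {
  "moves": [
    [[0, 0, -8.5], [0, 0, 0], 60],
    [[0, 0, -8.5], [0, 0, 0], 60],
    [[0, 0, -8.5], [0, 0, 0], 60],
    [[0, 0, -8.5], [0, 0, 0], 60],
    [[0, 0, -8.5], [0, 0, 0], 60],
    [[0, 0, -8.5], [0, 0, 0], 60],
    [[0, 0, -8.5], [0, 0, 0], 60],
    [[0, 0, -8.5], [0, 0, 0], 60],
    [[0, 0, -8.5], [0, 0, 0], 60],
    [[0, 0, 0], [0, 0, 0], 60]
  ]
}}

```text
time: 7.15
ee_pos: [0.506, -0.003, 0.3514]
tcp_rot: [179.5, -0.1, 169.5]
wrist_force: [-0.1, -0.5, 0.0]
opening: 0.0513
grasp_force: 0.0
```

Run:
```python
from h import *
o=get_obs();print(o["time"],o["tcp_rot"],o["q"].round(1) if hasattr(o["q"],"round") else o["q"])
x,z=ball(.2247);b=sw("b",x,0,z)
for dz in(.06,0):print(to(b+[0,0,dz-grasp_offset],170.4))
```

```text
7.15 [ 1.79472142e+02 -1.05415422e-01  1.69540976e+02] [ -0.6   3.6  22.4 108.8   0.5   9.8]
('shift', array([-89. , 164.4,  70.6]), 'turn', array([ 0.53, -0.1 , -0.86]))
('shift', array([-89.1, 163.8, 130.6]), 'turn', array([ 0.53, -0.1 , -0.86]))
```

Call:
{"op": "servo_tool", "data": {
  "moves": [
    [[0.53, -0.1, -0.86], [0, 0, 0], 55],
    [[0, 0, 0], [-0.015, 0.0275, 0], 55],
    [[0, 0, 0], [-0.015, 0.0275, 0], 55],
    [[0, 0, 0], [-0.015, 0.0275, 0.01], 55],
    [[0, 0, 0], [-0.015, 0.0275, 0.02], 55],
    [[0, 0, 0], [-0.015, 0.0275, 0.02], 55],
    [[0, 0, 0], [-0.014, 0.0265, 0.02], 55],
    [[0, 0, 0], [0, 0, 0], 55],
    [[0, 0, 0], [0, 0, 0], 55]
  ]
}}

```text
time: 8.05
ee_pos: [0.6213, 0.1434, 0.2804]
tcp_rot: [-179.9, -0.1, 170.1]
wrist_force: [-0.3, 0.2, 0.5]
opening: 0.0469
grasp_force: 0.0
```

```bash
python3 look.py wB2 hook_b
python3 - <<'E'
from h import *
from scipy.optimize import least_squares
np.set_printoptions(precision=4,suppress=True)
x,z=ball(.2247);b0=sw("b",x,0,z);P=np.load("wB2.npz")["P"].reshape(-1,3)
b=P[(np.linalg.norm(P-b0,axis=1)<.02)&(P[:,2]>b0[2]-.004)]
r=least_squares(lambda c:np.linalg.norm(b-c,axis=1)-.008,b0,loss="soft_l1",f_scale=.001);print("ball",r.x,"vs",b0,np.abs(r.fun).mean(),len(b))
print(to(r.x-[0,0,grasp_offset],170.4))
E
```

```text
8.05 [0.6213 0.1434 0.2804] [-179.9326   -0.1028  170.1384] [-0.3224  0.1711  0.4759]
cam [0.5381 0.1586 0.423 ] axis [ 0.3207 -0.0572 -0.9454]
hook_b recognise [(0.65, [0.628, 0.1409, 0.2399])]
ball [0.6239 0.1435 0.241 ] vs [0.6233 0.1431 0.2408] 0.00034205718408720115 606
('shift', array([-2.3,  1.5, 60.1]), 'turn', array([ 0.01,  0.06, -0.29]))
```

Call:
{"op": "servo_tool", "data": {
  "moves": [
    [[0, 0, -0.29], [-0.0023, 0.0005, 0.02], 50],
    [[0, 0, 0], [0, 0, 0.02], 50],
    [[0, 0, 0], [0, 0, 0.012], 50],
    [[0, 0, 0], [0, 0, 0.008], 50],
    [[0, 0, 0], [0, 0, 0], 10],
    [[0, 0, 0], [0, 0, 0], 10],
    [[0, 0, 0], [0, 0, 0], 10],
    [[0, 0, 0], [0, 0, 0], 10],
    [[0, 0, 0], [0, 0, 0], 10],
    [[0, 0, 0], [0, 0, 0], 10],
    [[0, 0, 0], [0, 0, 0], 10]
  ],
  "force": 25
}}

```text
time: 9.25
ee_pos: [0.6241, 0.1429, 0.2226]
tcp_rot: [180.0, 0.1, 170.5]
wrist_force: [-2.8, -0.4, 6.5]
opening: 0.0139
grasp_force: 24.5
```

Run:
```python
from h import *
o=get_obs();print(o["time"],o["ee_pos"],o["tcp_rot"],o["wrist_force"],o["opening"],o["grasp_force"])
q0=.225;x0,z0=ball(q0)
for n,q1 in((12,.9),(12,1.5),(3,1.57)):
    qs=np.linspace(q0,q1,n+1);B=np.array([ball(q) for q in qs])*1000;D=np.diff(B,axis=0)
    print([(round(-d[0],1),round(-d[1],1)) for d in D],"cum",(B[-1]-B[0]).round(1)) # tool x=-stand x, tool z = down
    q0=q1
```

```text
9.25 [0.62408635 0.14289665 0.22259907] [1.79971577e+02 8.36038652e-02 1.70486824e+02] [-2.80839504 -0.44372077  6.52255802] 0.013850512369411408 24.52197700738907
[(np.float64(4.5), np.float64(0.9)), (np.float64(4.5), np.float64(1.2)), (np.float64(4.4), np.float64(1.4)), (np.float64(4.3), np.float64(1.7)), (np.float64(4.2), np.float64(1.9)), (np.float64(4.1), np.float64(2.2)), (np.float64(4.0), np.float64(2.4)), (np.float64(3.8), np.float64(2.6)), (np.float64(3.7), np.float64(2.8)), (np.float64(3.5), np.float64(3.0)), (np.float64(3.3), np.float64(3.2)), (np.float64(3.1), np.float64(3.4))] cum [-47.4 -26.7]
[(np.float64(2.6), np.float64(3.2)), (np.float64(2.5), np.float64(3.3)), (np.float64(2.3), np.float64(3.4)), (np.float64(2.1), np.float64(3.5)), (np.float64(1.9), np.float64(3.6)), (np.float64(1.8), np.float64(3.7)), (np.float64(1.6), np.float64(3.8)), (np.float64(1.4), np.float64(3.9)), (np.float64(1.2), np.float64(3.9)), (np.float64(1.0), np.float64(4.0)), (np.float64(0.8), np.float64(4.0)), (np.float64(0.6), np.float64(4.1))] cum [-19.8 -44.3]
[(np.float64(0.2), np.float64(1.9)), (np.float64(0.2), np.float64(1.9)), (np.float64(0.1), np.float64(1.9))] cum [-0.5 -5.7]
```

Call:
{"op": "servo_tool", "data": {
  "moves": [
    [[0, 0, 0], [0.0045, 0, 0.0009], 10],
    [[0, 0, 0], [0.0045, 0, 0.0012], 10],
    [[0, 0, 0], [0.0044, 0, 0.0014], 10],
    [[0, 0, 0], [0.0043, 0, 0.0017], 10],
    [[0, 0, 0], [0.0042, 0, 0.0019], 10],
    [[0, 0, 0], [0.0041, 0, 0.0022], 10],
    [[0, 0, 0], [0.004, 0, 0.0024], 10],
    [[0, 0, 0], [0.0038, 0, 0.0026], 10],
    [[0, 0, 0], [0.0037, 0, 0.0028], 10],
    [[0, 0, 0], [0.0035, 0, 0.003], 10],
    [[0, 0, 0], [0.0033, 0, 0.0032], 10],
    [[0, 0, 0], [0.0031, 0, 0.0034], 10]
  ]
}}

```text
time: 10.45
ee_pos: [0.5769, 0.1508, 0.1946]
tcp_rot: [180.0, 0.0, 170.5]
wrist_force: [-1.1, -0.6, 4.5]
opening: 0.0137
grasp_force: 25.4
```

Call:
{"op": "servo_tool", "data": {
  "moves": [
    [[0, 0, 0], [0.0026, 0, 0.0032], 10],
    [[0, 0, 0], [0.0025, 0, 0.0033], 10],
    [[0, 0, 0], [0.0023, 0, 0.0034], 10],
    [[0, 0, 0], [0.0021, 0, 0.0035], 10],
    [[0, 0, 0], [0.0019, 0, 0.0036], 10],
    [[0, 0, 0], [0.0018, 0, 0.0037], 10],
    [[0, 0, 0], [0.0016, 0, 0.0038], 10],
    [[0, 0, 0], [0.0014, 0, 0.0039], 10],
    [[0, 0, 0], [0.0012, 0, 0.0039], 10],
    [[0, 0, 0], [0.001, 0, 0.004], 10],
    [[0, 0, 0], [0.0008, 0, 0.004], 10],
    [[0, 0, 0], [0.0004, 0, 0.0031], 10]
  ]
}}

```text
time: 11.65
ee_pos: [0.5576, 0.154, 0.1508]
tcp_rot: [-180.0, -0.0, 170.5]
wrist_force: [-2.5, 0.4, 3.5]
opening: 0.0138
grasp_force: 26.2
```

```bash
python3 look.py wB3
python3 - <<'E'
from h import *
np.set_printoptions(precision=4,suppress=True)
o=get_obs();p=np.array(o["ee_pos"])+[0,0,grasp_offset];print(frame(-9.6,0).T@(p[:2]-S["b"][0]),p[2]-.160,o["wrist_force"])
E
```

```text
11.65 [0.5576 0.154  0.1508] [-179.9945   -0.0302  170.4892] [-2.5137  0.3594  3.5234]
cam [0.474  0.1686 0.2933] axis [ 0.3224 -0.0544 -0.945 ]
[-0.0811 -0.0003] 0.008978117365455646 [-0.5996  1.7371  1.7069]
```

Call:
{"op": "servo_tool", "data": {
  "moves": [
    [[0, 0, 0], [0.0001, 0, 0.001], 10],
    [[0, 0, 0], [0, 0, 0.001], 10],
    [[0, 0, 0], [0, 0, 0.001], 10],
    [[0, 0, 0], [0, 0, 0], 10]
  ]
}}

```text
time: 12.1
ee_pos: [0.5575, 0.154, 0.1481]
tcp_rot: [-180.0, -0.0, 170.5]
wrist_force: [-4.1, 1.4, 1.7]
opening: 0.0138
grasp_force: 26.2
```

Call:
{"op": "servo_tool", "data": {
  "moves": [
    [[0, 0, 0], [0, 0, 0.001], 10],
    [[0, 0, 0], [0, 0, 0.001], 10],
    [[0, 0, 0], [0, 0, 0], 10]
  ]
}}

```text
time: 12.4
ee_pos: [0.5575, 0.154, 0.1461]
tcp_rot: [-180.0, -0.0, 170.5]
wrist_force: [-4.0, 0.3, 1.6]
opening: 0.0136
grasp_force: 26.2
```

Call:
{"op": "servo_tool", "data": {
  "moves": [
    [[0, 0, 0], [0, 0, 0.001], 10],
    [[0, 0, 0], [0, 0, 0], 10]
  ]
}}

```text
time: 12.6
ee_pos: [0.5576, 0.154, 0.1451]
tcp_rot: [-180.0, -0.0, 170.5]
wrist_force: [-5.0, 1.6, 1.9]
opening: 0.0135
grasp_force: 26.3
```

Call:
{"op": "servo_tool", "data": {
  "moves": [
    [[0, 0, 0], [0, 0, 0.001], 10],
    [[0, 0, 0], [0, 0, 0], 10]
  ]
}}

```text
time: 12.8
ee_pos: [0.5577, 0.154, 0.1441]
tcp_rot: [-180.0, -0.0, 170.5]
wrist_force: [-5.0, 0.4, 1.8]
opening: 0.0139
grasp_force: 26.3
```

```bash
cat > ballb.py <<'E'
from h import *
import sys
from scipy.optimize import least_squares
np.set_printoptions(precision=4,suppress=True)
s,n=sys.argv[1],sys.argv[2]
P=np.load(n+".npz")["P"].reshape(-1,3);o,yaw,h=S[s]
Q=P.copy();Q[:,:2]=(P[:,:2]-o)@frame(yaw,0);Q[:,2]-=h
m=(abs(Q[:,1])<.0045)&(Q[:,0]>-.095)&(Q[:,0]<-.03)&(abs(Q[:,2])<.035)
b=Q[m]
for lo in np.arange(-.095,-.03,.005):
    t=b[(b[:,0]>=lo)&(b[:,0]<lo+.005)]
    if len(t):print(round(lo,3),len(t),"ztop",np.percentile(t[:,2],[10,50,90]))
E
python3 look.py wB4; python3 ballb.py b wB4
```

```text
12.8 [0.5577 0.154  0.1441] [-179.996    -0.0148  170.4841] [-4.969   0.377   1.8167]
cam [0.4741 0.1685 0.2867] axis [ 0.3226 -0.0545 -0.945 ]
-0.095 6 ztop [0.008  0.0098 0.0115]
-0.09 534 ztop [0.0083 0.0129 0.0155]
-0.085 282 ztop [0.0151 0.016  0.0169]
-0.08 99 ztop [0.0145 0.0154 0.0164]
-0.075 57 ztop [0.0079 0.009  0.0101]
-0.07 137 ztop [0.0063 0.0077 0.0087]
-0.065 122 ztop [0.0043 0.006  0.007 ]
-0.06 115 ztop [0.0028 0.0043 0.0055]
-0.055 113 ztop [0.001  0.0026 0.004 ]
-0.05 126 ztop [-0.0008  0.0012  0.0021]
-0.045 147 ztop [-0.001   0.0009  0.0017]
-0.04 144 ztop [-0.0006  0.0007  0.0017]
-0.035 160 ztop [0.0003 0.0017 0.0028]
```

```bash
python3 ballb.py b wB3
```

```text
-0.09 471 ztop [0.014  0.0186 0.0212]
-0.085 306 ztop [0.021  0.0221 0.0231]
-0.08 137 ztop [0.0207 0.0218 0.0227]
-0.075 15 ztop [0.0141 0.0151 0.0157]
-0.07 114 ztop [0.0117 0.0131 0.0144]
-0.065 111 ztop [0.0093 0.011  0.0124]
-0.06 104 ztop [0.007  0.0089 0.0102]
-0.055 100 ztop [0.0048 0.0069 0.008 ]
-0.05 109 ztop [0.0035 0.0051 0.006 ]
-0.045 112 ztop [0.0031 0.0043 0.0052]
-0.04 132 ztop [0.0022 0.0037 0.0044]
-0.035 159 ztop [0.0029 0.0043 0.0055]
```

Call:
{"op": "servo_tool", "data": {
  "moves": [
    [[0, 0, 0], [0, 0, 0.001], 10],
    [[0, 0, 0], [0, 0, 0.001], 10],
    [[0, 0, 0], [0, 0, 0], 10]
  ]
}}

```text
time: 13.15
ee_pos: [0.5577, 0.154, 0.1421]
tcp_rot: [-180.0, -0.0, 170.5]
wrist_force: [-4.9, 0.8, 1.3]
opening: 0.014
grasp_force: 26.3
```

```bash
python3 look.py wB5; python3 ballb.py b wB5
```

```text
13.15 [0.5577 0.154  0.1421] [-179.9993   -0.016   170.4888] [-4.9015  0.82    1.3335]
cam [0.4741 0.1686 0.2846] axis [ 0.3227 -0.0544 -0.945 ]
-0.095 25 ztop [0.0063 0.0075 0.0098]
-0.09 529 ztop [0.0065 0.0111 0.0137]
-0.085 278 ztop [0.0129 0.0141 0.015 ]
-0.08 92 ztop [0.0122 0.0134 0.0141]
-0.075 77 ztop [0.0062 0.0073 0.0082]
-0.07 135 ztop [0.0045 0.006  0.0069]
-0.065 127 ztop [0.0028 0.0044 0.0055]
-0.06 122 ztop [0.0011 0.003  0.004 ]
-0.055 117 ztop [-0.0005  0.0014  0.0025]
-0.05 132 ztop [-0.0017  0.0003  0.0011]
-0.045 142 ztop [-0.0021 -0.0001  0.0008]
-0.04 160 ztop [-0.0019 -0.0001  0.001 ]
-0.035 141 ztop [-0.0012  0.0007  0.0018]
```

The ball follows the fingers 1:1, with about 2 mm left to the stop. I'll keep feeling downwards.

Call:
{"op": "servo_tool", "data": {
  "moves": [
    [[0, 0, 0], [0, 0, 0.001], 10],
    [[0, 0, 0], [0, 0, 0], 10]
  ]
}}

```text
time: 13.4
ee_pos: [0.5578, 0.154, 0.1412]
tcp_rot: [-180.0, -0.0, 170.5]
wrist_force: [-4.3, 0.4, 1.9]
opening: 0.0138
grasp_force: 26.3
```

Call:
{"op": "servo_tool", "data": {
  "moves": [
    [[0, 0, 0], [0, 0, 0.001], 10],
    [[0, 0, 0], [0, 0, 0], 10]
  ]
}}

```text
time: 13.6
ee_pos: [0.5579, 0.154, 0.1402]
tcp_rot: [180.0, 0.0, 170.5]
wrist_force: [-2.9, -0.8, 1.3]
opening: 0.0139
grasp_force: 26.3
```

Call:
{"op": "servo_tool", "data": {
  "moves": [
    [[0, 0, 0], [0, 0, 0.0007], 10],
    [[0, 0, 0], [0, 0, 0], 10]
  ]
}}

```text
time: 13.8
ee_pos: [0.558, 0.1539, 0.1395]
tcp_rot: [-180.0, 0.0, 170.5]
wrist_force: [-1.6, -0.6, 2.5]
opening: 0.0137
grasp_force: 26.3
```

Call:
{"op": "servo_tool", "data": {
  "moves": [
    [[0, 0, 0], [0, 0, 0.0007], 10],
    [[0, 0, 0], [0, 0, 0], 10]
  ]
}}

```text
time: 14.0
ee_pos: [0.5579, 0.1539, 0.1391]
tcp_rot: [180.0, 0.0, 170.5]
wrist_force: [-3.1, 0.1, 4.2]
opening: 0.0141
grasp_force: 26.4
```

Call:
{"op": "servo_tool", "data": {
  "moves": [
    [[0, 0, 0], [0, 0, 0.0005], 10],
    [[0, 0, 0], [0, 0, 0], 10]
  ]
}}

```text
time: 14.2
ee_pos: [0.558, 0.1539, 0.1389]
tcp_rot: [180.0, 0.0, 170.5]
wrist_force: [-3.7, -0.1, 6.5]
opening: 0.0139
grasp_force: 26.5
```

```bash
python3 look.py wB6; python3 ballb.py b wB6
```

```text
14.2 [0.558  0.1539 0.1389] [179.9834   0.0468 170.4783] [-3.6753 -0.1226  6.5401]
cam [0.4742 0.1685 0.2814] axis [ 0.3238 -0.0543 -0.9446]
-0.095 47 ztop [0.0034 0.005  0.0069]
-0.09 516 ztop [0.0037 0.0084 0.0108]
-0.085 283 ztop [0.0102 0.0113 0.0121]
-0.08 80 ztop [0.0092 0.0104 0.0112]
-0.075 98 ztop [0.0035 0.0049 0.0058]
-0.07 140 ztop [0.002  0.0035 0.0046]
-0.065 134 ztop [0.0007 0.0023 0.0034]
-0.06 128 ztop [-0.0006  0.001   0.0019]
-0.055 122 ztop [-0.002  -0.0004  0.0005]
-0.05 139 ztop [-0.0033 -0.0015 -0.0006]
-0.045 153 ztop [-0.0033 -0.0016 -0.0007]
-0.04 170 ztop [-0.0031 -0.0015 -0.0004]
-0.035 88 ztop [-0.0026 -0.0009  0.0003]
```

Hook B is at its stop: about 6.5 N on the buffer, and the bar is level in depth. I'll release and lift.

Call:
{"op": "servo_tool", "data": {
  "moves": [
    [[0, 0, 0], [0, 0, 0.0003], 10],
    [[0, 0, 0], [0, 0, 0], 45],
    [[0, 0, 0], [0, 0, 0], 45],
    [[0, 0, 0], [0, 0, 0], 45],
    [[0, 0, 0], [0, 0, -0.02], 45],
    [[0, 0, 0], [0, 0, -0.035], 45],
    [[0, 0, 0], [0, 0, -0.04], 45],
    [[0, 0, 0], [0, 0, -0.04], 45],
    [[0, 0, 0], [0, 0, -0.04], 45],
    [[0, 0, 0], [0, 0, -0.035], 45],
    [[0, 0, 0], [0, 0, 0], 45]
  ]
}}

```text
time: 15.35
ee_pos: [0.5585, 0.1541, 0.353]
tcp_rot: [179.8, 0.4, 170.5]
wrist_force: [0.3, 0.4, -0.0]
opening: 0.0381
grasp_force: 0.0
```

Call:
{"op": "servo_tool", "data": {
  "moves": [
    [[0, 0, 8.4], [0, 0, 0], 45],
    [[0, 0, 8.4], [0, 0, 0], 45],
    [[0, 0, 8.4], [0, 0, 0], 45],
    [[0, 0, 8.4], [0, 0, 0], 45],
    [[0, 0, 8.4], [0, 0, 0], 45],
    [[0, 0, 8.4], [0, 0, 0], 45],
    [[0, 0, 8.4], [0, 0, 0], 45],
    [[0, 0, 8.4], [0, 0, 0], 45],
    [[0, 0, 8.0], [0, 0, 0], 45],
    [[0, 0, 0], [0, 0, 0], 45]
  ]
}}

```text
time: 16.35
ee_pos: [0.5578, 0.154, 0.3472]
tcp_rot: [-179.9, 0.0, 95.2]
wrist_force: [-0.2, 0.4, -0.1]
opening: 0.0383
grasp_force: 0.0
```

```bash
python3 look.py wB7
python3 - <<'E'
from h import *
o=get_obs();print(o["ee_pos"],o["tcp_rot"],o["wrist_force"])
g=sw("a",-.042,0,.016);print(g,to(g+[0,0,.1],95.3))
E
python3 ballb.py b wB7
```

```text
16.35 [0.5578 0.154  0.3472] [-179.937     0.0124   95.1657] [-0.1935  0.415  -0.1252]
cam [0.5498 0.2385 0.4897] axis [ 0.0297 -0.3261 -0.9449]
[0.55780428 0.1539654  0.34732978] [-1.79945552e+02  7.60032125e-03  9.54580704e+01] [ 0.61833928  0.00487908 -0.294227  ]
[ 0.53787956 -0.14727956  0.166     ] ('shift', array([-298. ,  -48.4,   81.4]), 'turn', array([-0.05,  0.01,  0.16]))
-0.09 44 ztop [0.0058 0.0089 0.0109]
-0.085 47 ztop [0.0104 0.0115 0.0124]
-0.08 45 ztop [0.0086 0.0102 0.0118]
-0.075 41 ztop [0.0026 0.0051 0.007 ]
-0.07 41 ztop [0.0016 0.0033 0.0048]
-0.065 41 ztop [0.0008 0.0025 0.0037]
-0.06 38 ztop [-0.0014  0.0009  0.0023]
-0.055 40 ztop [-0.0025 -0.0003  0.001 ]
-0.05 39 ztop [-0.0031 -0.0013 -0.0006]
-0.045 42 ztop [-0.0035 -0.0016 -0.0004]
-0.04 40 ztop [-0.0034 -0.0015 -0.0006]
-0.035 44 ztop [-0.0023 -0.0001  0.0013]
```

Call:
{"op": "servo_tool", "data": {
  "moves": [
    [[0, 0, 0], [-0.033, -0.005, 0], 45],
    [[0, 0, 0], [-0.033, -0.006, 0], 45],
    [[0, 0, 0], [-0.033, -0.005, 0], 45],
    [[0, 0, 0], [-0.033, -0.006, 0], 45],
    [[0, 0, 0], [-0.033, -0.005, 0.01], 45],
    [[0, 0, 0], [-0.033, -0.006, 0.01], 45],
    [[0, 0, 0], [-0.034, -0.005, 0.015], 45],
    [[0, 0, 0], [-0.033, -0.005, 0.015], 45],
    [[0, 0, 0.1], [-0.033, -0.005, 0.015], 45],
    [[0, 0, 0], [0, 0, 0], 45],
    [[0, 0, 0], [0, 0, 0], 45]
  ]
}}

```text
time: 17.5
ee_pos: [0.5371, -0.1477, 0.2825]
tcp_rot: [-179.9, -0.0, 95.3]
wrist_force: [0.1, 0.4, -0.6]
opening: 0.0388
grasp_force: 0.0
```

```bash
python3 look.py wA2 grater_grip grater_slot
python3 - <<'E'
from h import *
np.set_printoptions(precision=4,suppress=True)
P=np.load("wA2.npz")["P"].reshape(-1,3);im=np.load("wA2.npz")["im"].reshape(-1,3)
Q=P.copy();Q[:,:2]=(P[:,:2]-S["a"][0])@frame(5.3,0);Q[:,2]-=.15
m=(Q[:,0]>-.075)&(Q[:,0]<-.01)&(abs(Q[:,1])<.035)&(Q[:,2]>.025)&(Q[:,2]<.045)
g=Q[m];print("grip top",len(g),np.percentile(g,[1,50,99],axis=0))
print("rect world",cv2.minAreaRect((P[m][:,:2]*1000).astype(np.float32)))
b=Q[(Q[:,0]<-.07)&(Q[:,0]>-.095)&(abs(Q[:,1])<.012)&(abs(Q[:,2])<.02)]
print("ball",len(b),np.percentile(b,[1,50,99],axis=0) if len(b) else 0)
E
```

```text
17.5 [ 0.5371 -0.1477  0.2825] [-179.9398   -0.0344   95.271 ] [ 0.1471  0.4239 -0.5779]
cam [ 0.5289 -0.0632  0.425 ] axis [ 0.0302 -0.3253 -0.9451]
grater_grip mark_of [(0.56, [0.5361, -0.1483, 0.1621])]
grater_grip recognise [(0.9, [0.535, -0.1353, 0.1814])]
grater_slot mark_of [(0.88, [0.5359, -0.1429, 0.1473]), (0.67, [0.5794, -0.1433, 0.0018])]
grater_slot recognise [(0.89, [0.5338, -0.1371, 0.1805])]
grip top 889 [[-0.0479 -0.0171  0.0269]
 [-0.0419  0.0049  0.0322]
 [-0.0366  0.0247  0.0343]]
rect world ((537.407958984375, -143.77490234375), (11.402194023132324, 43.55365753173828), 5.021787166595459)
ball 345 [[-0.0884 -0.0057  0.0025]
 [-0.0798  0.0023  0.0091]
 [-0.0702  0.0083  0.0128]]
```

View pics/wA2.png

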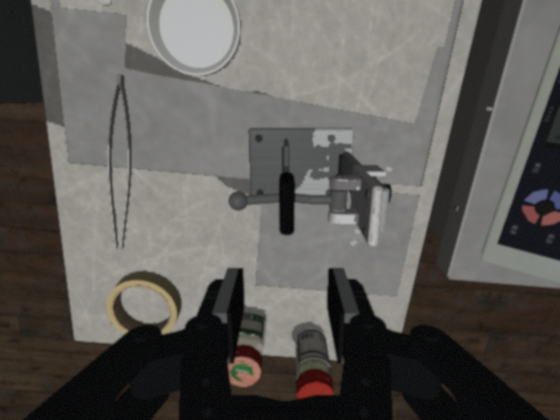

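The wrist picture shows the grip at ≈(287,205) between the fingers, with A's ball at ≈(238,201). The grip's centre is (0.5374, −0.1438) and its top is at 0.184, as expected. I'll descend and grasp.

Call:
{"op": "servo_tool", "data": {
  "moves": [
    [[0, 0, 0], [0.004, 0.0005, 0.03], 45],
    [[0, 0, 0], [0, 0, 0.035], 45],
    [[0, 0, 0], [0, 0, 0.03], 45],
    [[0, 0, 0], [0, 0, 0.02], 45],
    [[0, 0, 0], [0, 0, 0.0115], 45],
    [[0, 0, 0], [0, 0, 0], 5],
    [[0, 0, 0], [0, 0, 0], 5],
    [[0, 0, 0], [0, 0, 0], 5],
    [[0, 0, 0], [0, 0, 0], 5],
    [[0, 0, 0], [0, 0, 0], 5],
    [[0, 0, 0], [0, 0, 0], 5]
  ],
  "force": 40
}}

```text
time: 18.85
ee_pos: [0.538, -0.1432, 0.1575]
tcp_rot: [179.9, 0.0, 95.2]
wrist_force: [0.5, 1.1, 3.2]
opening: 0.0114
grasp_force: 44.8
```

Call:
{"op": "servo_tool", "data": {
  "moves": [
    [[0, 0, 0], [0, 0, -0.004], 5],
    [[0, 0, 0], [0, 0, -0.004], 5],
    [[0, 0, 0], [0, 0, -0.004], 5],
    [[0, 0, 0], [-0.001, 0, -0.004], 5],
    [[0, 0, 0], [-0.001, 0, -0.004], 5],
    [[0, 0, 0], [0, 0, 0], 5],
    [[0, 0, 0], [0, 0, 0], 5]
  ]
}}

```text
time: 19.55
ee_pos: [0.5377, -0.1452, 0.1766]
tcp_rot: [-180.0, -0.0, 95.2]
wrist_force: [-0.2, -0.6, -2.1]
opening: 0.0112
grasp_force: 43.9
```

```bash
python3 look.py wA3
python3 - <<'E'
from h import *
np.set_printoptions(precision=4,suppress=True)
P=np.load("wA3.npz")["P"].reshape(-1,3)
Q=P.copy();Q[:,:2]=(P[:,:2]-S["a"][0])@frame(5.3,0);Q[:,2]-=.15
b=Q[(Q[:,0]<-.07)&(Q[:,0]>-.095)&(abs(Q[:,1])<.012)&(abs(Q[:,2])<.025)]
print("ball",len(b),np.percentile(b,[1,50,99],axis=0) if len(b) else 0)
m=(Q[:,0]>-.06)&(Q[:,0]<-.02)&(abs(Q[:,1])<.05)&(Q[:,2]>-.1)&(Q[:,2]<.07);g=Q[m]
for lo in np.arange(-.1,.07,.01):
    t=g[(g[:,2]>=lo)&(g[:,2]<lo+.01)]
    if len(t)>5:print(round(lo,2),len(t),np.percentile(t[:,:2],[1,50,99],axis=0).ravel())
E
```

```text
19.55 [ 0.5377 -0.1452  0.1766] [-179.9967   -0.0009   95.1834] [-0.1779 -0.6278 -2.0599]
cam [ 0.5295 -0.0607  0.3191] axis [ 0.0307 -0.3258 -0.945 ]
ball 849 [[-0.0887 -0.0051  0.001 ]
 [-0.0797  0.0034  0.0086]
 [-0.0704  0.0086  0.0124]]
-0.09 11 [-0.0445  0.0336 -0.0423  0.0352 -0.0402  0.0354]
-0.08 20 [-0.0466  0.0265 -0.043   0.035  -0.0402  0.0356]
-0.07 25 [-0.0465  0.0267 -0.043   0.0354 -0.0402  0.0361]
-0.06 30 [-0.0464  0.0096 -0.0439  0.0357 -0.0403  0.0364]
-0.05 52 [-0.0464 -0.0032 -0.0455  0.0284 -0.0404  0.0368]
-0.04 71 [-0.0467 -0.0024 -0.0454  0.0289 -0.0399  0.0372]
-0.03 79 [-0.0466  0.0075 -0.0453  0.0293 -0.04    0.0375]
-0.02 315 [-0.0446  0.0194 -0.0423  0.0285 -0.0401  0.0375]
-0.01 334 [-0.0591 -0.0024 -0.0434  0.0042 -0.023   0.0204]
-0.0 482 [-0.0597 -0.0022 -0.03    0.0021 -0.0202  0.0207]
0.01 66 [-0.0469  0.0194 -0.0421  0.0207 -0.0399  0.0212]
0.02 203 [-0.0526  0.0131 -0.0423  0.0216 -0.0325  0.0226]
0.03 770 [-0.0595  0.0089 -0.0417  0.0136 -0.0238  0.0228]
0.04 1470 [-0.0595 -0.0147 -0.0418  0.0135 -0.0235  0.0232]
0.05 3078 [-0.0592 -0.0187 -0.042   0.0091 -0.0239  0.021 ]
0.06 1276 [-0.0593 -0.0078 -0.0366  0.0121 -0.0207  0.0161]
```

Call:
{"op": "servo_tool", "data": {
  "moves": [
    [[0, 0, 0], [0, -0.007, 0], 5],
    [[0, 0, 0], [0, -0.008, 0], 5],
    [[0, 0, 0], [0, -0.008, 0], 5],
    [[0, 0, 0], [0, -0.008, 0], 5],
    [[0, 0, 0], [0, -0.008, 0], 5],
    [[0, 0, 0], [0, -0.008, 0], 5],
    [[0, 0, 0], [0, -0.008, 0], 5],
    [[0, 0, 0], [0, -0.008, 0], 5],
    [[0, 0, 0], [0, -0.008, 0], 5],
    [[0, 0, 0], [0, -0.008, 0], 5],
    [[0, 0, 0], [0, -0.005, 0], 5],
    [[0, 0, 0], [0, 0, 0], 5]
  ]
}}

```text
time: 20.8
ee_pos: [0.4535, -0.1529, 0.1768]
tcp_rot: [180.0, 0.0, 95.2]
wrist_force: [-0.3, -0.5, -2.8]
opening: 0.0113
grasp_force: 44.0
```

Run:
```python
from h import *
np.set_printoptions(precision=4,suppress=True)
o=get_obs();print(o["time"],o["ee_pos"],o["tcp_rot"],o["wrist_force"])
# TCP when hung at A: z .1575; relative stand
p=np.array([.5377,-.1437]);print("A hung tcp in stand",frame(5.3,0).T@(p-S["a"][0]))
pre=sw("b",-.125,0,.0075+.020);hung=sw("b",-.042,0,.0075);print("pre",pre,"hung",hung)
print(to(pre,80.4), to(pre,80.4,pose=(o["ee_pos"],[180,0,80.4])))
```

```text
20.8 [ 0.4535 -0.1529  0.1768] [179.9889   0.0078  95.1669] [-0.2968 -0.5159 -2.8196]
A hung tcp in stand [-0.0418  0.0036]
pre [0.5143 0.1615 0.1875] hung [0.5961 0.1477 0.1675]
('shift', array([307.7,  88.8, -10.8]), 'turn', array([ 0.01,  0.01, 14.77])) ('shift', array([320.1,   7.4, -10.7]), 'turn', array([0., 0., 0.]))
```

Call:
{"op": "servo_tool", "data": {
  "moves": [
    [[0, 0, 7.4], [0, 0, -0.005], 5],
    [[0, 0, 7.4], [0, 0, -0.005], 5],
    [[0, 0, 0], [0.015, 0, 0], 5],
    [[0, 0, 0], [0.03, 0.001, 0], 5],
    [[0, 0, 0], [0.036, 0.001, 0], 5],
    [[0, 0, 0], [0.036, 0.001, 0], 5],
    [[0, 0, 0], [0.036, 0.001, 0], 5],
    [[0, 0, 0], [0.036, 0.001, 0], 5],
    [[0, 0, 0], [0.036, 0.001, 0], 5],
    [[0, 0, 0], [0.036, 0.001, 0], 5],
    [[0, 0, 0], [0.03, 0, 0], 5],
    [[0, 0, 0], [0.02, 0, 0], 5]
  ]
}}

```text
time: 22.0
ee_pos: [0.5132, 0.1549, 0.1862]
tcp_rot: [-180.0, -0.0, 80.5]
wrist_force: [1.3, -0.6, -2.0]
opening: 0.0111
grasp_force: 44.0
```

Call:
{"op": "servo_tool", "data": {
  "moves": [
    [[0, 0, 0], [0.008, 0, 0], 5],
    [[0, 0, 0], [0, 0, 0], 5],
    [[0, 0, 0], [0, 0, 0], 5]
  ]
}}

```text
time: 22.3
ee_pos: [0.5142, 0.16, 0.1865]
tcp_rot: [-180.0, 0.0, 80.4]
wrist_force: [0.4, -0.4, -1.2]
opening: 0.0111
grasp_force: 44.0
```

```bash
python3 look.py wB8
python3 - <<'E'
from h import *
np.set_printoptions(precision=4,suppress=True)
print(to(sw("b",-.125,0,.0275),80.4))
P=np.load("wB8.npz")["P"].reshape(-1,3)
Q=P.copy();Q[:,:2]=(P[:,:2]-S["b"][0])@frame(-9.6,0);Q[:,2]-=.16
b=Q[(Q[:,0]<-.07)&(Q[:,0]>-.095)&(abs(Q[:,1])<.015)&(abs(Q[:,2])<.025)]
print("ball",len(b),np.percentile(b,[1,50,99],axis=0) if len(b) else 0)
b=Q[(Q[:,0]<-.03)&(Q[:,0]>-.07)&(abs(Q[:,1])<.015)&(abs(Q[:,2])<.025)]
print("bar",len(b),np.percentile(b,[1,50,99],axis=0) if len(b) else 0)
g=Q[(Q[:,0]>-.145)&(Q[:,0]<-.105)&(abs(Q[:,1])<.06)&(Q[:,2]>-.1)&(Q[:,2]<.07)]
for lo in np.arange(-.1,.07,.02):
    t=g[(g[:,2]>=lo)&(g[:,2]<lo+.02)]
    if len(t)>5:print(round(lo,2),len(t),np.percentile(t[:,:2],[1,50,99],axis=0).ravel())
E
```

```text
22.3 [0.5142 0.16   0.1865] [-179.9855    0.0249   80.3783] [ 0.3625 -0.4353 -1.1796]
cam [0.5277 0.2437 0.3289] axis [-0.0536 -0.3229 -0.9449]
('shift', array([ 1.8, -0.2, -0.9]), 'turn', array([-0.01,  0.02, -0.05]))
ball 867 [[-0.0898 -0.0055  0.0011]
 [-0.0824  0.0027  0.0087]
 [-0.0704  0.0079  0.0125]]
bar 1067 [[-0.0696 -0.0031 -0.0052]
 [-0.0493  0.0019 -0.0005]
 [-0.0303  0.0045  0.0048]]
-0.1 11 [-0.1276  0.03   -0.1253  0.0313 -0.1232  0.0316]
-0.08 43 [-0.1297  0.0229 -0.1261  0.0313 -0.1232  0.0324]
-0.06 85 [-0.1294 -0.0065 -0.1278  0.0312 -0.1234  0.0331]
-0.04 147 [-0.1297 -0.0059 -0.1283  0.0251 -0.123   0.0338]
-0.02 369 [-0.1276  0.0157 -0.1254  0.0232 -0.1231  0.0338]
0.0 129 [-0.128   0.0156 -0.1254  0.0168 -0.1228  0.0174]
0.02 975 [-0.1433  0.0052 -0.1254  0.0102 -0.1071  0.0191]
0.04 4666 [-0.1437 -0.0217 -0.125   0.006  -0.1066  0.0191]
0.06 1270 [-0.1434 -0.0117 -0.1252  0.0088 -0.1072  0.0124]
```

View pics/wB8.png

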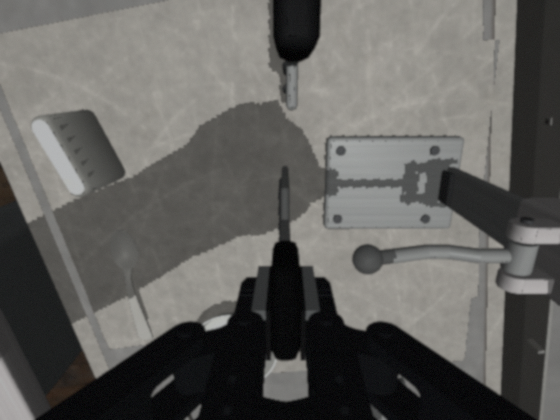

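The picture shows the grater edge-on at ≈(285,205), with the ball of hook B level at ≈(368,258). The plate is about 5 mm off in −y, so I'll shift it and slide on.

Call:
{"op": "servo_tool", "data": {
  "moves": [
    [[0, 0, 0], [0.005, 0, -0.0005], 5],
    [[0, 0, 0], [0, 0, 0], 5],
    [[0, 0, 0], [0, 0.008, 0], 5],
    [[0, 0, 0], [0, 0.008, 0], 5],
    [[0, 0, 0], [0, 0.007, 0], 5],
    [[0, 0, 0], [0, 0.006, 0], 5],
    [[0, 0, 0], [0, 0.006, 0], 5],
    [[0, 0, 0], [0, 0.006, 0], 5],
    [[0, 0, 0], [0, 0.004, 0], 5],
    [[0, 0, 0], [0, 0, 0], 5]
  ]
}}

```text
time: 23.35
ee_pos: [0.5599, 0.1579, 0.1868]
tcp_rot: [-180.0, 0.0, 80.4]
wrist_force: [-0.8, -0.5, -1.4]
opening: 0.0112
grasp_force: 43.9
```

Call:
{"op": "servo_tool", "data": {
  "moves": [
    [[0, 0, 0], [0, 0.006, 0], 5],
    [[0, 0, 0], [0, 0.006, 0], 5],
    [[0, 0, 0], [0, 0.006, 0], 5],
    [[0, 0, 0], [0, 0.006, 0], 5],
    [[0, 0, 0], [0, 0.006, 0], 5],
    [[0, 0, 0], [0, 0.006, 0], 5],
    [[0, 0, 0], [0, 0.001, 0], 5],
    [[0, 0, 0], [0, 0, 0], 5],
    [[0, 0, 0], [0, 0, 0], 5]
  ]
}}

```text
time: 24.25
ee_pos: [0.5958, 0.1519, 0.1871]
tcp_rot: [-180.0, 0.0, 80.4]
wrist_force: [-0.2, 0.7, -2.6]
opening: 0.0112
grasp_force: 43.9
```

Run:
```python
from h import *
o=get_obs();print(frame(-9.6,0).T@(np.array(o["ee_pos"])[:2]-S["b"][0]),o["ee_pos"],o["wrist_force"])
```

```text
[-0.04299029  0.00405353] [0.59578775 0.15186621 0.18705853] [-0.16655883  0.70631678 -2.61782013]
```

Call:
{"op": "servo_tool", "data": {
  "moves": [
    [[0, 0, 0], [0, 0, 0.004], 5],
    [[0, 0, 0], [0, 0, 0.004], 5],
    [[0, 0, 0], [0, 0, 0.004], 5],
    [[0, 0, 0], [0, 0, 0.003], 5],
    [[0, 0, 0], [0, 0, 0.001], 5],
    [[0, 0, 0], [0, 0, 0.001], 5],
    [[0, 0, 0], [0, 0, 0], 5]
  ]
}}

```text
time: 24.95
ee_pos: [0.5959, 0.1519, 0.17]
tcp_rot: [-180.0, 0.0, 80.4]
wrist_force: [-0.3, 0.4, -2.7]
opening: 0.0114
grasp_force: 43.9
```

Call:
{"op": "servo_tool", "data": {
  "moves": [
    [[0, 0, 0], [0, 0, 0.001], 5],
    [[0, 0, 0], [0, 0, 0], 5]
  ]
}}

```text
time: 25.15
ee_pos: [0.596, 0.1518, 0.1691]
tcp_rot: [180.0, -0.0, 80.4]
wrist_force: [-0.1, 0.4, -1.4]
opening: 0.0111
grasp_force: 43.9
```

Call:
{"op": "servo_tool", "data": {
  "moves": [
    [[0, 0, 0], [0, 0, 0.001], 5],
    [[0, 0, 0], [0, 0, 0], 5]
  ]
}}

```text
time: 25.35
ee_pos: [0.5959, 0.1518, 0.168]
tcp_rot: [-180.0, 0.0, 80.4]
wrist_force: [-0.6, 0.5, -1.8]
opening: 0.0117
grasp_force: 44.0
```

Call:
{"op": "servo_tool", "data": {
  "moves": [
    [[0, 0, 0], [0, 0, 0.0008], 5],
    [[0, 0, 0], [0, 0, 0], 5]
  ]
}}

```text
time: 25.55
ee_pos: [0.596, 0.1519, 0.1677]
tcp_rot: [180.0, -0.0, 80.4]
wrist_force: [-1.9, -0.0, 1.8]
opening: 0.0109
grasp_force: 44.3
```

Call:
{"op": "servo_tool", "data": {
  "moves": [
    [[0, 0, 0], [0, 0, 0.0008], 5],
    [[0, 0, 0], [0, 0, 0], 5]
  ]
}}

```text
time: 25.75
ee_pos: [0.596, 0.1519, 0.1675]
tcp_rot: [179.9, -0.0, 80.4]
wrist_force: [-2.4, -0.5, 6.0]
opening: 0.0112
grasp_force: 45.0
```

Seated: contact came at 0.1675, as predicted. I'll release and rise.

Call:
{"op": "servo_tool", "data": {
  "moves": [
    [[0, 0, 0], [0, 0, -0.0005], 5],
    [[0, 0, 0], [0, 0, 0], 40],
    [[0, 0, 0], [0, 0, 0], 40],
    [[0, 0, 0], [0, 0, 0], 40],
    [[0, 0, 0], [0, 0, 0], 40],
    [[0, 0, 0], [0, 0, -0.01], 40],
    [[0, 0, 0], [0, 0, -0.02], 40],
    [[0, 0, 0], [0, 0, -0.03], 40],
    [[0, 0, 0], [0, 0, -0.035], 40],
    [[0, 0, 0], [0, 0, -0.03], 40],
    [[0, 0, 0], [0, 0, -0.03], 40],
    [[0, 0, 0], [0, 0, 0], 40]
  ]
}}

```text
time: 26.95
ee_pos: [0.5964, 0.152, 0.3271]
tcp_rot: [179.7, -0.2, 80.4]
wrist_force: [0.1, 0.1, -0.1]
opening: 0.034
grasp_force: 0.0
```

```bash
python3 look.py wB9 grater_slot grater_grip; python3 ballb.py b wB9 | head -5
python3 - <<'E'
from h import *
np.set_printoptions(precision=4,suppress=True)
P=np.load("wB9.npz")["P"].reshape(-1,3)
Q=P.copy();Q[:,:2]=(P[:,:2]-S["b"][0])@frame(-9.6,0);Q[:,2]-=.16
g=Q[(Q[:,0]>-.065)&(Q[:,0]<-.02)&(abs(Q[:,1])<.035)&(Q[:,2]>.025)&(Q[:,2]<.045)]
print("grip top",len(g),np.percentile(g,[1,50,99],axis=0))
o=get_obs();print(o["q"]); 
print(to(sw("a",-.082,.0015,.11),5.3),to(sw("a",-.082,.0015,.11),95.3,pose=(o["ee_pos"],[180,0,95.3])))
E
```

```text
26.95 [0.5964 0.152  0.3271] [179.653   -0.1572  80.3884] [ 0.1255  0.0716 -0.0553]
cam [0.6089 0.2354 0.4698] axis [-0.0471 -0.321  -0.9459]
grater_slot mark_of [(0.96, [0.594, 0.1507, 0.1587]), (0.93, [0.5379, 0.2803, 0.1455])]
grater_slot recognise [(0.85, [0.596, 0.1597, 0.1938]), (0.57, [0.5391, 0.2784, 0.1622])]
grater_grip mark_of [(0.91, [0.5962, 0.1487, 0.1721]), (0.78, [0.5391, 0.2833, 0.1752])]
grater_grip recognise [(0.85, [0.5475, 0.2841, 0.1625]), (0.8, [0.5981, 0.1558, 0.1894])]
-0.09 36 ztop [0.0064 0.0092 0.0108]
-0.085 56 ztop [0.0104 0.0112 0.0126]
-0.08 59 ztop [0.0079 0.01   0.0115]
-0.075 54 ztop [0.0028 0.0046 0.0065]
-0.07 41 ztop [0.002  0.0038 0.0048]
grip top 691 [[-0.048  -0.0174  0.0274]
 [-0.0429  0.0043  0.0322]
 [-0.0369  0.0246  0.0344]]
[ 14.2966  18.3088  35.8976 107.7026   0.0021 113.9072]
('shift', array([-313.4,  -46. ,   61. ]), 'turn', array([-0.06,  0.11, 75.09])) ('shift', array([-291. , -125.2,   60.7]), 'turn', array([0., 0., 0.]))
```

The grater hangs on B: the grip is centred at −42 mm, its top is at the expected height, and the hook is level. Next is hook A.

Call:
{"op": "servo_tool", "data": {
  "moves": [
    [[0, 0, 0], [-0.02, -0.003, 0], 50],
    [[0, 0, 0], [-0.03, -0.0042, 0], 50],
    [[0, 0, 0], [-0.03, -0.0042, 0], 50],
    [[0, 0, 0], [-0.03, -0.0042, 0], 50],
    [[0, 0, 0], [-0.03, -0.0042, 0], 50],
    [[0, 0, 0], [-0.03, -0.0042, 0], 50],
    [[0, 0, 0], [-0.03, -0.0042, 0], 50],
    [[0, 0, 0], [-0.03, -0.0042, 0], 50],
    [[0, 0, 0], [-0.03, -0.0042, 0], 50],
    [[0, 0, 0], [-0.03, -0.0042, 0], 50],
    [[0, 0, 0], [-0.023, -0.004, 0], 50],
    [[0, 0, -8.1], [0, 0, 0], 50]
  ]
}}

```text
time: 28.4
ee_pos: [0.4982, -0.1514, 0.321]
tcp_rot: [-179.9, 0.0, 88.4]
wrist_force: [-0.3, 0.5, 0.2]
opening: 0.0429
grasp_force: 0.0
```

Call:
{"op": "servo_tool", "data": {
  "moves": [
    [[0, 0, -8.1], [0, 0, 0], 50],
    [[0, 0, -8.1], [0, 0, 0], 50],
    [[0, 0, -8.1], [0, 0, 0], 50],
    [[0, 0, -8.1], [0, 0, 0], 50],
    [[0, 0, -8.1], [0, 0, 0], 50],
    [[0, 0, -8.1], [0, 0, 0], 50],
    [[0, 0, -8.1], [0, 0, 0.01], 50],
    [[0, 0, -8.1], [0, 0, 0.01], 50],
    [[0, 0, -8.1], [0, 0, 0.01], 50],
    [[0, 0, -8.1], [0, 0, 0.01], 50],
    [[0, 0, -8.1], [0, 0, 0.01], 50],
    [[0, 0, -7.7], [0, 0, 0], 50]
  ]
}}

```text
time: 29.6
ee_pos: [0.4986, -0.149, 0.2695]
tcp_rot: [179.9, -0.2, -174.4]
wrist_force: [0.6, -0.1, -0.3]
opening: 0.0429
grasp_force: 0.0
```

Call:
{"op": "servo_tool", "data": {
  "moves": [
    [[0, 0, 0], [0, 0, 0], 50],
    [[0, 0, 0], [0, 0, 0], 50]
  ]
}}

```text
time: 29.8
ee_pos: [0.4992, -0.1492, 0.2715]
tcp_rot: [180.0, -0.0, -174.9]
wrist_force: [0.1, 0.6, -0.7]
opening: 0.0427
grasp_force: 0.0
```

```bash
python3 look.py wA4
python3 - <<'E'
from h import *
from scipy.optimize import least_squares
np.set_printoptions(precision=4,suppress=True)
P=np.load("wA4.npz")["P"].reshape(-1,3)
b0=sw("a",-.082,.0015,.004)
b=P[(np.linalg.norm(P-b0,axis=1)<.018)&(P[:,2]>b0[2]-.003)]
r=least_squares(lambda c:np.linalg.norm(b-c,axis=1)-.008,b0,loss="soft_l1",f_scale=.001)
c=r.x;print("ball",c,"vs",b0,np.abs(r.fun).mean(),len(b),"stand",frame(5.3,0).T@(c[:2]-S["a"][0]))
o=get_obs()
print(to(c-[0,0,grasp_offset-.001],185.3))
E
```

```text
29.8 [ 0.4992 -0.1492  0.2715] [ 179.985    -0.0423 -174.9402] [ 0.1431  0.592  -0.7492]
cam [ 0.4149 -0.156   0.4141] axis [ 0.3253  0.0285 -0.9452]
ball [ 0.4993 -0.1498  0.1542] vs [ 0.4979 -0.1495  0.154 ] 0.0013900322921313033 423 stand [-0.0806  0.0011]
('shift', array([ -0. ,  -0.5, 135.2]), 'turn', array([ 0.01, -0.02, -0.23]))
```

Call:
{"op": "servo_tool", "data": {
  "moves": [
    [[0, 0, -0.2], [0, -0.0005, 0.03], 50],
    [[0, 0, 0], [0, 0, 0.035], 50],
    [[0, 0, 0], [0, 0, 0.035], 50],
    [[0, 0, 0], [0, 0, 0.025], 50],
    [[0, 0, 0], [0, 0, 0.01], 50],
    [[0, 0, 0], [0, 0, 0.0015], 50],
    [[0, 0, 0], [0, 0, 0], 10],
    [[0, 0, 0], [0, 0, 0], 10],
    [[0, 0, 0], [0, 0, 0], 10],
    [[0, 0, 0], [0, 0, 0], 10],
    [[0, 0, 0], [0, 0, 0], 10],
    [[0, 0, 0], [0, 0, 0], 10]
  ],
  "force": 35
}}

```text
time: 31.05
ee_pos: [0.5003, -0.1503, 0.137]
tcp_rot: [-179.9, 0.1, -174.5]
wrist_force: [-1.0, -2.2, 5.2]
opening: 0.013
grasp_force: 34.2
```

Run:
```python
from h import *
o=get_obs();print(o["ee_pos"],o["tcp_rot"],o["wrist_force"],o["opening"],o["grasp_force"])
q0=1.571
for n,q1 in((12,.95),(12,.35),(8,.08)):
    B=np.array([ball(q) for q in np.linspace(q0,q1,n+1)])*1000;D=-np.diff(B,axis=0)
    print([[round(float(d[0]),1),round(float(d[1]),1)] for d in D]);q0=q1
```

```text
[ 0.50026746 -0.15028348  0.13701389] [-1.79911401e+02  1.36593994e-01 -1.74535572e+02] [-0.96912056 -2.17338102  5.24931645] 0.013023107780680047 34.15200591087341
[[-0.3, -4.2], [-0.5, -4.2], [-0.8, -4.2], [-1.0, -4.1], [-1.2, -4.1], [-1.4, -4.0], [-1.6, -3.9], [-1.8, -3.8], [-2.0, -3.8], [-2.2, -3.6], [-2.4, -3.5], [-2.5, -3.4]]
[[-2.6, -3.2], [-2.8, -3.0], [-2.9, -2.9], [-3.1, -2.7], [-3.2, -2.6], [-3.3, -2.4], [-3.4, -2.2], [-3.5, -2.1], [-3.6, -1.9], [-3.7, -1.7], [-3.8, -1.5], [-3.9, -1.3]]
[[-2.7, -0.8], [-2.7, -0.7], [-2.7, -0.6], [-2.7, -0.5], [-2.7, -0.4], [-2.8, -0.3], [-2.8, -0.2], [-2.8, -0.1]]
```

Call:
{"op": "servo_tool", "data": {
  "moves": [
    [[0, 0, 0], [-0.0003, 0, -0.0042], 10],
    [[0, 0, 0], [-0.0005, 0, -0.0042], 10],
    [[0, 0, 0], [-0.0008, 0, -0.0042], 10],
    [[0, 0, 0], [-0.001, 0, -0.0041], 10],
    [[0, 0, 0], [-0.0012, 0, -0.0041], 10],
    [[0, 0, 0], [-0.0014, 0, -0.004], 10],
    [[0, 0, 0], [-0.0016, 0, -0.0039], 10],
    [[0, 0, 0], [-0.0018, 0, -0.0038], 10],
    [[0, 0, 0], [-0.002, 0, -0.0038], 10],
    [[0, 0, 0], [-0.0022, 0, -0.0036], 10],
    [[0, 0, 0], [-0.0024, 0, -0.0035], 10],
    [[0, 0, 0], [-0.0025, 0, -0.0034], 10]
  ]
}}

```text
time: 32.25
ee_pos: [0.5169, -0.1486, 0.182]
tcp_rot: [-180.0, -0.1, -174.5]
wrist_force: [0.7, -5.8, -5.0]
opening: 0.0131
grasp_force: 34.1
```

Call:
{"op": "servo_tool", "data": {
  "moves": [
    [[0, 0, 0], [-0.0026, 0, -0.0032], 10],
    [[0, 0, 0], [-0.0028, 0, -0.003], 10],
    [[0, 0, 0], [-0.0029, 0, -0.0029], 10],
    [[0, 0, 0], [-0.0031, 0, -0.0027], 10],
    [[0, 0, 0], [-0.0032, 0, -0.0026], 10],
    [[0, 0, 0], [-0.0033, 0, -0.0024], 10],
    [[0, 0, 0], [-0.0034, 0, -0.0022], 10],
    [[0, 0, 0], [-0.0035, 0, -0.0021], 10],
    [[0, 0, 0], [-0.0036, 0, -0.0019], 10],
    [[0, 0, 0], [-0.0037, 0, -0.0017], 10],
    [[0, 0, 0], [-0.0038, 0, -0.0015], 10],
    [[0, 0, 0], [-0.0039, 0, -0.0013], 10]
  ]
}}

```text
time: 33.45
ee_pos: [0.5569, -0.144, 0.2102]
tcp_rot: [180.0, -0.0, -174.5]
wrist_force: [-0.8, -0.0, -0.6]
opening: 0.0084
grasp_force: 0.0
```

```bash
cat > balla.py <<'E'
from h import *
import sys
from scipy.optimize import least_squares
np.set_printoptions(precision=4,suppress=True)
o=get_obs();print(o["ee_pos"],o["wrist_force"],o["opening"],o["grasp_force"])
P=np.load(sys.argv[1]+".npz")["P"].reshape(-1,3)
Q=P.copy();Q[:,:2]=(P[:,:2]-S["a"][0])@frame(5.3,0);Q[:,2]-=.15
t=frame(5.3,0).T@(np.array(o["ee_pos"])[:2]-S["a"][0]);print("tcp in stand",t,o["ee_pos"][2]+grasp_offset-.15)
b=Q[(abs(Q[:,0]-t[0])<.015)&(abs(Q[:,1])<.0055)&(Q[:,2]>.066)&(Q[:,2]<.1)]
print(len(b),np.percentile(b,[1,50,99],axis=0))
r=least_squares(lambda c:np.linalg.norm(b-c,axis=1)-.008,[t[0],0,.08],loss="soft_l1",f_scale=.001);print("ball",r.x,np.abs(r.fun).mean(),"q",np.arctan2(4,82)-np.arctan2(r.x[0],r.x[2]))
E
python3 look.py wA5; python3 balla.py wA5
```

```text
33.45 [ 0.5569 -0.144   0.2102] [ 179.9745   -0.0029 -174.5071] [-0.8343 -0.0121 -0.6485]
cam [ 0.4725 -0.1515  0.3527] axis [ 0.3257  0.0312 -0.945 ]
[ 0.5574 -0.144   0.2102] [-0.9562 -0.6289  0.0693] 0.008444324207424567 0.0
tcp in stand [-0.0223  0.0015] 0.07890837524090136
784 [[-0.0348 -0.0054  0.0665]
 [-0.0333 -0.0031  0.0927]
 [-0.0126 -0.0019  0.0996]]
ball [-0.0271 -0.0034  0.089 ] 0.0038589968327619943 q 0.34407357585661497
```

The ball slipped out of the fingers. I'll find where hook A stopped.

Call:
{"op": "servo_tool", "data": {
  "moves": [
    [[0, 0, 0], [0, 0, -0.02], 30],
    [[0, 0, 0], [0.01, 0, -0.03], 50],
    [[0, 0, 0], [0.02, 0, -0.03], 50],
    [[0, 0, 0], [0.02, 0, -0.01], 50],
    [[0, 0, 0], [0, 0, 0], 50],
    [[0, 0, 0], [0, 0, 0], 50]
  ]
}}

```text
time: 34.1
ee_pos: [0.5072, -0.149, 0.3]
tcp_rot: [-180.0, 0.1, -174.5]
wrist_force: [0.4, -0.2, -0.8]
opening: 0.0427
grasp_force: 0.0
```

```bash
cat > hook.py <<'E'
from h import *
import sys
np.set_printoptions(precision=4,suppress=True)
P=np.load(sys.argv[1]+".npz")["P"].reshape(-1,3)
Q=P.copy();Q[:,:2]=(P[:,:2]-S["a"][0])@frame(5.3,0);Q[:,2]-=.15
o=get_obs();print("tcp stand",frame(5.3,0).T@(np.array(o["ee_pos"])[:2]-S["a"][0]),o["ee_pos"][2]-.15)
d=np.hypot(Q[:,0],Q[:,2]);b=Q[(d>.072)&(d<.094)&(abs(Q[:,1]-.001)<.01)&(Q[:,2]>-.02)&(Q[:,0]<.015)]
from scipy.optimize import least_squares
f=lambda q:np.hypot(np.linalg.norm(b[:,[0,2]]-np.array(ball(q)),axis=1),b[:,1]-.0011)-.008
c=min(np.linspace(0,1.6,161),key=lambda q:np.minimum(abs(f(q)),.002).mean());n=(abs(f(c))<.002).sum()
print("q",c,"ball",ball(c),"inliers",n,len(b))
E
python3 look.py wA6; python3 hook.py wA6
```

```text
34.1 [ 0.5072 -0.149   0.3   ] [-179.9912    0.0527 -174.5298] [ 0.4273 -0.1929 -0.7622]
cam [ 0.4226 -0.1564  0.4424] axis [ 0.3267  0.0306 -0.9446]
tcp stand [-0.0726  0.0012] 0.1491826199547502
q 0.67 ball (np.float64(-0.0477855642734745), np.float64(0.06675732055037588)) inliers 390 390
```

View pics/wA6.png

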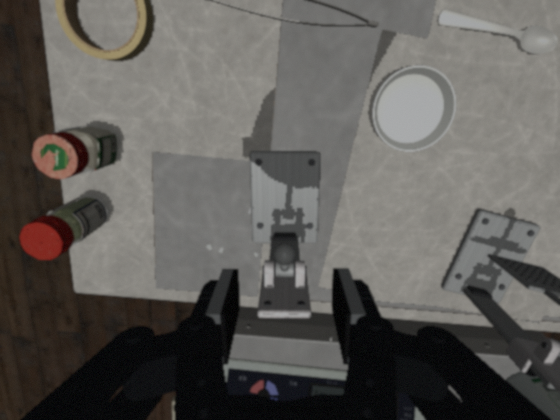

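Hook A is at q≈0.67, with its ball at picture ≈(285,245). Now I'll close the fingers and push the ball gently from the front.

Call:
{"op": "servo_tool", "data": {
  "moves": [
    [[0, 0, 0], [0.004, 0, 0.01], 0],
    [[0, 0, 0], [0, 0, 0.02], 0],
    [[0, 0, 0], [0, 0, 0.025], 0],
    [[0, 0, 0], [0, 0, 0.025], 0],
    [[0, 0, 0], [0, 0, 0.015], 0],
    [[0, 0, 0], [0, 0, 0.004], 0],
    [[0, 0, 0], [0, 0, 0], 0]
  ]
}}

```text
time: 34.85
ee_pos: [0.5029, -0.1492, 0.1997]
tcp_rot: [180.0, -0.1, -174.5]
wrist_force: [-0.3, -0.5, 0.3]
opening: 0.0004
grasp_force: 0.0
```

Call:
{"op": "servo_tool", "data": {
  "moves": [
    [[0, 0, 0], [-0.003, 0, 0], 0],
    [[0, 0, 0], [-0.004, 0, 0], 0],
    [[0, 0, 0], [-0.004, 0, 0], 0],
    [[0, 0, 0], [-0.004, 0, 0], 0],
    [[0, 0, 0], [-0.004, 0, 0], 0],
    [[0, 0, 0], [-0.004, 0, 0], 0],
    [[0, 0, 0], [-0.004, 0, 0], 0],
    [[0, 0, 0], [-0.004, 0, 0], 0],
    [[0, 0, 0], [-0.004, 0, 0], 0]
  ]
}}

```text
time: 35.75
ee_pos: [0.5382, -0.1461, 0.2008]
tcp_rot: [-180.0, 0.0, -174.5]
wrist_force: [-3.3, -0.8, 2.1]
opening: -0.0003
grasp_force: 1.6
```

```bash
python3 look.py wA7; python3 hook.py wA7
```

```text
35.75 [ 0.5382 -0.1461  0.2008] [-179.9988    0.0041 -174.5142] [-3.3111 -0.7674  2.0592]
cam [ 0.4538 -0.1535  0.3433] axis [ 0.3258  0.0307 -0.9449]
tcp stand [-0.0411  0.0012] 0.05060134951757858
q 0.65 ball (np.float64(-0.04644095007615902), np.float64(0.06769961710396674)) inliers 686 1568
```

Call:
{"op": "servo_tool", "data": {
  "moves": [
    [[0, 0, 0], [-0.003, 0, 0], 0],
    [[0, 0, 0], [-0.003, 0, 0], 0],
    [[0, 0, 0], [-0.003, 0, 0], 0],
    [[0, 0, 0], [-0.003, 0, 0], 0],
    [[0, 0, 0], [-0.003, 0, 0], 0],
    [[0, 0, 0], [0, 0, 0], 0]
  ]
}}

```text
time: 36.4
ee_pos: [0.5532, -0.1446, 0.2005]
tcp_rot: [180.0, 0.0, -174.5]
wrist_force: [-0.4, 0.4, 1.1]
opening: -0.0002
grasp_force: 0.1
```

```bash
python3 look.py wA8
python3 - <<'E'
from h import *
np.set_printoptions(precision=4,suppress=True)
P=np.load("wA8.npz")["P"].reshape(-1,3)
Q=P.copy();Q[:,:2]=(P[:,:2]-S["a"][0])@frame(5.3,0);Q[:,2]-=.15
o=get_obs();t=frame(5.3,0).T@(np.array(o["ee_pos"])[:2]-S["a"][0]);print(t,o["wrist_force"])
b=Q[(abs(Q[:,1])<.03)&(Q[:,2]>.05)&(Q[:,2]<.1)&(abs(Q[:,0])<.05)]
for lo in np.arange(-.05,.04,.005):
    s=b[(b[:,0]>=lo)&(b[:,0]<lo+.005)]
    if len(s)>3:print(round(lo,3),len(s),np.percentile(s[:,1:],[1,50,99],axis=0).ravel())
E
```

```text
36.4 [ 0.5532 -0.1446  0.2005] [ 179.9919    0.0043 -174.5036] [-0.4402  0.3701  1.1173]
cam [ 0.4688 -0.152   0.343 ] axis [ 0.3259  0.0309 -0.9449]
[-0.0265  0.0013] [-0.7381  0.4603 -0.0202]
-0.045 248 [-0.0249  0.093   0.0083  0.0963  0.0293  0.1   ]
-0.04 2992 [-0.0277  0.0557  0.0018  0.0878  0.0272  0.0999]
-0.035 1791 [-0.0183  0.0581  0.0019  0.0791  0.0224  0.0997]
-0.03 237 [-0.0011  0.087   0.0022  0.0919  0.0053  0.0996]
-0.025 271 [-0.0018  0.0872  0.0019  0.0973  0.006   0.0998]
-0.02 141 [-0.0018  0.0869  0.0023  0.0886  0.0059  0.0999]
-0.015 148 [0.0001 0.0864 0.002  0.0883 0.0042 0.0904]
-0.01 117 [0.0001 0.0877 0.0023 0.0894 0.0043 0.0903]
-0.005 22 [-0.0003  0.0872  0.0018  0.0886  0.0043  0.0891]
```

Call:
{"op": "servo_tool", "data": {
  "moves": [
    [[0, 0, 0], [-0.002, 0, 0], 0],
    [[0, 0, 0], [-0.002, 0, 0], 0],
    [[0, 0, 0], [-0.002, 0, 0], 0],
    [[0, 0, 0], [0, 0, 0], 0]
  ]
}}

```text
time: 36.85
ee_pos: [0.5589, -0.1441, 0.201]
tcp_rot: [-180.0, 0.0, -174.5]
wrist_force: [-2.2, -0.2, 3.1]
opening: 0.0001
grasp_force: 1.6
```

Call:
{"op": "servo_tool", "data": {
  "moves": [
    [[0, 0, 0], [-0.0015, 0, 0], 0],
    [[0, 0, 0], [0, 0, 0], 0]
  ]
}}

```text
time: 37.05
ee_pos: [0.5604, -0.144, 0.201]
tcp_rot: [-180.0, 0.0, -174.5]
wrist_force: [-2.6, -0.5, 2.5]
opening: -0.0005
grasp_force: 1.9
```

Call:
{"op": "servo_tool", "data": {
  "moves": [
    [[0, 0, 0], [-0.0015, 0, 0], 0],
    [[0, 0, 0], [0, 0, 0], 0]
  ]
}}

```text
time: 37.25
ee_pos: [0.5619, -0.1439, 0.2009]
tcp_rot: [-180.0, 0.0, -174.5]
wrist_force: [-2.6, -1.4, 3.8]
opening: 0.0002
grasp_force: 1.9
```

Call:
{"op": "servo_tool", "data": {
  "moves": [
    [[0, 0, 0], [-0.001, 0, 0], 0],
    [[0, 0, 0], [0, 0, 0], 0]
  ]
}}

```text
time: 37.45
ee_pos: [0.5624, -0.1438, 0.2009]
tcp_rot: [-180.0, -0.0, -174.5]
wrist_force: [-6.1, -0.2, 6.4]
opening: 0.0001
grasp_force: 3.5
```

Call:
{"op": "servo_tool", "data": {
  "moves": [
    [[0, 0, 0], [-0.001, 0, 0], 0],
    [[0, 0, 0], [0, 0, 0], 0]
  ]
}}

```text
time: 37.65
ee_pos: [0.5627, -0.1438, 0.2008]
tcp_rot: [-180.0, -0.1, -174.5]
wrist_force: [-8.9, -1.1, 7.1]
opening: -0.0003
grasp_force: 5.6
```

Call:
{"op": "servo_tool", "data": {
  "moves": [
    [[0, 0, 0], [-0.001, 0, 0], 0],
    [[0, 0, 0], [0, 0, 0], 0]
  ]
}}

```text
time: 37.85
ee_pos: [0.563, -0.1438, 0.2009]
tcp_rot: [-180.0, -0.2, -174.5]
wrist_force: [-14.0, -1.8, 8.6]
opening: 0.0001
grasp_force: 7.8
```

The buffer is firm at 14 N, so I'll back off and check.

Call:
{"op": "servo_tool", "data": {
  "moves": [
    [[0, 0, 0], [0.003, 0, 0], 0],
    [[0, 0, 0], [0.01, 0, 0], 0],
    [[0, 0, 0], [0.02, 0, 0], 0],
    [[0, 0, 0], [0.025, 0, -0.02], 0],
    [[0, 0, 0], [0.015, 0, -0.035], 0],
    [[0, 0, 0], [0, 0, -0.035], 0],
    [[0, 0, 0], [0, 0, 0], 0],
    [[0, 0, 0], [0, 0, 0], 0]
  ]
}}

```text
time: 38.65
ee_pos: [0.4923, -0.1505, 0.291]
tcp_rot: [-180.0, 0.1, -174.5]
wrist_force: [-0.2, 0.2, -1.0]
opening: 0.0003
grasp_force: 0.0
```

```bash
python3 look.py wA9; python3 hook.py wA9
python3 - <<'E'
from h import *
from scipy.optimize import least_squares
np.set_printoptions(precision=4,suppress=True)
for c in("wrist","side"):
    cal=calibration(c);im,d=camera(c);P=cloud(cal,d).reshape(-1,3)
    if c=="side":save("side9.png",im); P[:,1]-=.006
    Q=P.copy();Q[:,:2]=(P[:,:2]-S["a"][0])@frame(5.3,0);Q[:,2]-=.15
    b=Q[(Q[:,2]>.076)&(Q[:,2]<.1)&(abs(Q[:,0])<.03)&(abs(Q[:,1])<.02)]
    r=least_squares(lambda x:np.linalg.norm(b-x,axis=1)-.008,b.mean(0)-[0,0,.004],loss="soft_l1",f_scale=.001).x
    h=Q[(Q[:,2]>.04)&(Q[:,2]<.048)&(abs(Q[:,0])<.05)&(abs(Q[:,1])<.025)]
    print(c,"A ball",len(b),r,"q",np.arctan2(4,82)-np.arctan2(r[0],r[2]),"head x",np.percentile(h[:,0],[5,50,95]))
    Q=P.copy();Q[:,:2]=(P[:,:2]-S["b"][0])@frame(-9.6,0);Q[:,2]-=.16
    g=Q[(Q[:,0]>-.065)&(Q[:,0]<-.02)&(abs(Q[:,1])<.035)&(Q[:,2]>.025)&(Q[:,2]<.045)]
    if len(g):print("B grip",len(g),np.percentile(g,[1,50,99],axis=0))
E
```

```text
38.65 [ 0.4923 -0.1505  0.291 ] [-179.9807    0.0902 -174.5115] [-0.2194  0.2468 -0.9942]
cam [ 0.4076 -0.1579  0.4334] axis [ 0.3273  0.0305 -0.9444]
tcp stand [-0.0879  0.0011] 0.13994653267318743
q 0.0 ball (np.float64(0.004), np.float64(0.082)) inliers 32 32Traceback (most recent call last):
  File "<stdin>", line 11, in <module>
    return _quantile_unchecked(
        a, q, axis, out, overwrite_input, method, keepdims, weights)
    return _ureduce(a,
                    func=_quantile_ureduce_func,
    ...<5 lines>...
                    overwrite_input=overwrite_input,
                    method=method)
    r = func(a, **kwargs)
    result = _quantile(arr,
                       quantiles=q,
    ...<2 lines>...
                       out=out,
                       weights=wgt)
    slices_having_nans = np.isnan(arr[-1, ...])
                                  ~~~^^^^^^^^^
IndexError: index -1 is out of bounds for axis 0 with size 0
```

Call:
{"op": "servo_tool", "data": {
  "moves": [
    [[0, 0, 0], [0.02, 0, -0.02], 0],
    [[0, 0, 0], [0.025, 0, -0.03], 0],
    [[0, 0, 0], [0.025, 0, -0.03], 0],
    [[0, 0, 0], [0.01, 0, -0.01], 0],
    [[0, 0, 0], [0, 0, 0], 0],
    [[0, 0, 0], [0, 0, 0], 0]
  ]
}}

```text
time: 39.35
ee_pos: [0.4131, -0.1582, 0.379]
tcp_rot: [179.9, -0.1, -174.5]
wrist_force: [0.1, -0.3, -0.9]
opening: 0.0
grasp_force: 0.0
```

Run:
```python
from h import *
from scipy.optimize import least_squares
np.set_printoptions(precision=4,suppress=True)
for c in("wrist","side","top"):
    cal=calibration(c);im,d=camera(c);P=cloud(cal,d).reshape(-1,3)
    if c=="side":save("side9.png",cv2.resize(im[130:310,120:330],None,fx=3,fy=3)); P[:,1]-=.006
    Q=P.copy();Q[:,:2]=(P[:,:2]-S["a"][0])@frame(5.3,0);Q[:,2]-=.15
    b=Q[(Q[:,2]>.076)&(Q[:,2]<.1)&(abs(Q[:,0])<.03)&(abs(Q[:,1])<.02)]
    if len(b)>5:
        r=least_squares(lambda x:np.linalg.norm(b-x,axis=1)-.008,b.mean(0)-[0,0,.004],loss="soft_l1",f_scale=.001).x
        print(c,"A ball",len(b),r,"q",np.arctan2(4,82)-np.arctan2(r[0],r[2]))
    Q=P.copy();Q[:,:2]=(P[:,:2]-S["b"][0])@frame(-9.6,0);Q[:,2]-=.16
    g=Q[(Q[:,0]>-.065)&(Q[:,0]<-.02)&(abs(Q[:,1])<.035)&(Q[:,2]>.025)&(Q[:,2]<.045)]
    if len(g):print(c,"B grip",len(g),np.percentile(g,[1,50,99],axis=0))
```

```text
wrist A ball 22 [0.0035 0.0012 0.0824] q 0.006230308249088767
wrist B grip 391 [[-0.0495 -0.0191  0.0253]
 [-0.0455 -0.0012  0.0318]
 [-0.0379  0.0226  0.034 ]]
side A ball 27 [ 0.0034 -0.0033  0.081 ] q 0.006987374391810741
side B grip 87 [[-0.0491 -0.0232  0.0252]
 [-0.044   0.0001  0.0306]
 [-0.0367  0.0214  0.0334]]
top A ball 39 [ 0.0021 -0.0018  0.0813] q 0.023257372395176303
top B grip 96 [[-0.0497 -0.0213  0.0254]
 [-0.0443 -0.0016  0.03  ]
 [-0.0378  0.0212  0.0357]]
```

View pics/side9.png

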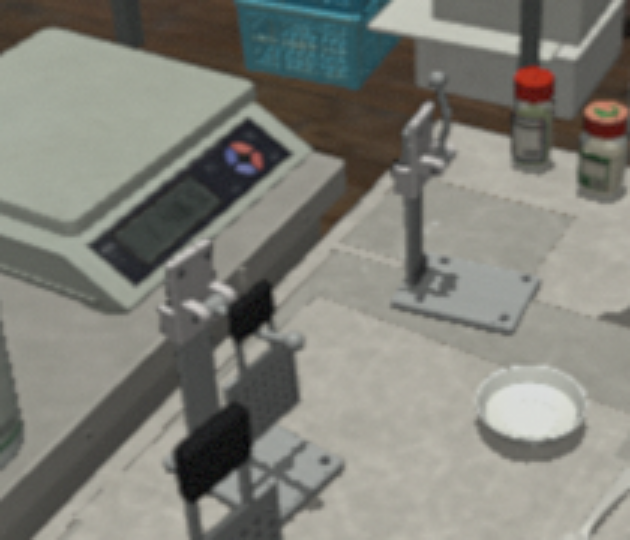

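In the picture the grater hangs on hook B, grip at ≈(250,308). Hook A is folded up with its ball at ≈(440,78), and nothing else has moved. All three cameras put hook A below 0.03 rad.

```bash
python3 -c "
from workcell import *
print(job_done())"
```

```text
the job is handed in; nothing more can be done
None
```

The small grater hangs released in hook B's saddle with hook B down at its stop, hook A is folded up flat (under 0.03 rad by all three cameras), and the job was handed in at about 39.5 s; no verdict was reported back.

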